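# Nest the sorting trays by sliding

## Task

Put the doll maker's three sorting trays away as a nest: without lifting them off the bench, slide the medium tray back-first through the mouth of the large one (which is screwed down) until it is fully home, back wall against back wall, and only then slide the small tray into the medium one in the same way. Leave the jar, the spool and the wooden figure standing undisturbed.

Things in the scene. Friction and masses are not known exactly. Their poses are not given: they have to be found in the camera images.
- large_mid (a point): The large tray, smooth aluminium, fixed to the bench, mouth towards +y (the robot's left) give or take some yaw. 132 mm long in x, 56 mm high; outside width 100 mm at the back, widening evenly to 118 mm at the mouth. Point on its middle line, half-way along and half-way up; x points from mouth to back, z up. With the medium tray home, that one's point lies 7 mm further along x than this one, with 2.5 mm play each side.
- large: The large tray's body, origin at the centre of its underside, axes as above. All three trays are alike in shape: walls 3 mm and floor 2 mm thick, open top, open front (mouth) on the -x side, upright back wall on the +x side. The floor turns up in a bevel under the back wall (last 20 mm, rising 8 mm), so a tray pushed slowly back-first rides over a 2 mm floor edge by itself.
- medium_mid (a point): The medium tray, smooth aluminium, loose, about 0.25 kg; its back starts roughly towards -y. 112 mm long in x, 50 mm high; outside width 89 mm at the back, widening evenly to 105 mm at the mouth. Point on its middle line, half-way along and half-way up; x points from mouth to back, z up. With the small tray home, that one's point lies 7 mm further along x than this one, with 2.5 mm play each side.
- medium: The medium tray as a body, origin at the centre of its underside, axes as for its point half-way up. It slides easily when pushed low on the inside of its back wall; pushed fast it can trip on a floor edge and tip up.
- small_mid (a point): The small tray, smooth aluminium, loose, about 0.18 kg; its back starts roughly towards -y. 92 mm long in x, 44 mm high; outside width 79 mm at the back, widening evenly to 92 mm at the mouth. Point on its middle line, half-way along and half-way up; x points from mouth to back, z up. 
- small: The small tray as a body, origin at the centre of its underside, axes as for its point half-way up. It slides easily when pushed low on the inside of its back wall; pushed fast it can trip on a floor edge and tip up.
- jar_mid (a point): Bystander: loose round amber glass jar with a steel lid, 54 mm across, 75 mm tall; point at its centre, half-way up.
- spool_mid (a point): Bystander: loose round wooden spool standing on end, 50 mm across, 64 mm tall; point at its centre, half-way up.
- figure_mid (a point): Bystander: loose turned wooden figure standing, 46 mm across, 75 mm tall; point at its centre, half-way up.

How it is judged:
By the outcome, as a careful person would: the job done as asked, in the order asked, and still so for the second after the job is handed in, with the robot touching nothing.
It also fails if it takes over 67 s, if anything falls off the work surface, if the arm or the gripper's body presses on something with over 40 N, if the wrist force passes 120 N, or if a joint passes its speed limit or range.

## Robot

A 6-joint arm with a two-finger parallel gripper is mounted at the origin on the work surface. World frame = base frame: x ahead of the robot, y to its left, z up, the work surface at z = 0. Lengths are in mm, angles in rad, forces in N, time in s.
With the tool pointing down it reaches from about 400 to 925 mm from the base axis. Payload 12.5 kg.
Tool frame: the origin (TCP) lies at the very end of the fingers, on their centre line; the grasp point (between the pads) lies 19 mm behind it; x points along the fingers, z is the direction in which the jaws open and shut, and the axes are right-handed (so a half turn about x gives the same grasp; the last joint's range is limited). The gripper opens to 95 mm and grips with 3 to 60 N. Pads are 20 mm wide; open, the fingers measure 119 mm over their backs; the gripper's body (75 mm by 180 mm) begins 59 mm behind the grasp point.
Start: joints at [1.152, 0.491, 1.559, -0, 1.092, -0.106], TCP at [192.311, 594.696, 214.661] pointing down, gripper open.
Joint ranges: [-3.1, 3.1], [-0.84, 2.19], [0.05, 2.79], [-1.13, 4.28], [0.06, 2.93], [-2.69, 2.69]. Speed limits (rad/s): [2.22, 2.22, 2.79, 3.14, 3.14, 3.14].

## Interface

Orientations are given as a unit quaternion [w, x, y, z].
In Python, from cell import monitor, optics, ticket gives the robot as it stands. The module is installed in compiled form; this text tells all that it offers.
- The arm moves only by the tool jog_arm, never from a script. Its argument "series" is one flat list of numbers, 7 for each row, row after row: the opening, from 0 (shut) to 1 (fully open), then the shift along the tool's x, y, z in cm, then the turn, a rotation vector about the tool's x, y, z in rad. In form: [claw, dx, dy, dz, wx, wy, wz, claw, dx, dy, dz, wx, wy, wz, ...]. A call has 1 to 5 rows; each row is the pose to reach, as a shift and turn from the pose commanded when the call began, along the tool's axes at that moment; what a row does not reach only later rows make up. A row lasts 1/10 s, in which the tool goes at most 50 mm and 8.59 degrees, less where a joint would pass 70% of its speed; a pose out of reach is approached as far as the arm can. A call with a gripper value outside its range is refused whole. The fingers move at their own pace and stop on an object; "grip_force" is the grip in N (left out, the last holds). Time passes only in rows, so rows that repeat a pose let the fingers close. It gives the time, the measured TCP pose, the force and the opening at its end, in the units of the state.
- monitor.get_obs(): the state, without advancing time (a new reading comes with each control period).
- optics.read_camera(name): name is "scene" or "top"; returns a dict with "image" (420x560x3 uint8, red, green, blue), "fx", "fy", "cx", "cy" (pixels), "cam_to_world" (4x4, takes a point from camera to world coordinates). Camera axes: x right, y down, z forward; pixel columns grow to the right and rows downward; lengths in mm; the calibration is good to about 2 mm. A picture is of the moment at which its call begins. There is no depth.
- ticket.finish_job(): hands the job in, once; it reports no verdict.
The state is a dict: "time": time; "q": joint angles; "dq": joint speeds; "effort": joint torques, N m; "tcp_pos": TCP position; "orientation": TCP orientation; "contact_force": force on the tool from outside, world axes, zero at the start; "moment": the same for the moment, N m; "grip_width": finger opening in mm.
Only numpy, scipy, OpenCV 4.12 (cv2) and the standard library are available. Lean on these libraries where they do the work, as an engineer would, in place of code of your own. Each camera call takes 0.05 s, during which the arm holds its last target.

## Working session

There is one attempt and no reset: what is moved stays moved. The work goes in short steps, Python scripts to look and compute and a tool call to move; the robot and the scene stay as the last step left them, time stands still between calls to the robot, and variables do not carry over. Pictures are saved under pics/ and viewed, and the job is handed in when it is done.

Besides the shell and the picture viewer there is one more tool, called by a JSON object that holds its "op" and its "data", one argument or row to a line. jog_arm: Moves the arm, as the interface text tells. Its arguments: {"type":"object","properties":{"series":{"type":"array","items":{"type":"number"}},"grip_force":{"type":"number"}},"required":["series"]}

```bash
mkdir -p pics
cat > h.py <<'E'
import numpy as np, cv2
from cell import monitor, optics, ticket
def shot(cam,name):
    d=optics.read_camera(cam)
    cv2.imwrite(f'pics/{name}.png',d['image'][:,:,::-1])
    np.savez(f'pics/{name}.npz',**d)
    return d
def ray(d,u,v,z):
    T=np.array(d['cam_to_world']);r=T[:3,:3]@np.array([(u-d['cx'])/d['fx'],(v-d['cy'])/d['fy'],1])
    o=T[:3,3];return o+r*(z-o[2])/r[2]
def proj(d,p):
    T=np.array(d['cam_to_world']);c=T[:3,:3].T@(np.array(p)-T[:3,3])
    return np.array([d['cx']+d['fx']*c[0]/c[2],d['cy']+d['fy']*c[1]/c[2]])
E
python3 - <<'E'
from h import *
np.set_printoptions(precision=4,suppress=True)
print(monitor.get_obs())
for c in ('scene','top'):
    d=shot(c,c+'0');print(d['fx'],d['cx'],d['cy'],np.array(d['cam_to_world']))
E
```

```text
{'time': 0.0, 'q': array([ 1.1524,  0.4915,  1.5595,  0.    ,  1.0917, -0.1056]), 'dq': array([-0.0003, -0.0015, -0.0005, -0.0008,  0.0001, -0.0006]), 'effort': array([ -0.0004, -61.2645, -25.8193,   0.0693,   0.0482,  -0.0001]), 'tcp_pos': array([192.2057, 594.4576, 214.0721]), 'orientation': array([ 0.5715, -0.4162,  0.5721,  0.4158]), 'contact_force': array([ 0.1717,  0.1976, -0.8091]), 'moment': array([-0.0568,  0.0375,  0.0154]), 'grip_width': 95.33492107781395}
468.2172366620373 274.8875398722504 205.29552392040893 [[  -0.5165    0.6046   -0.6064 1167.4977]
 [   0.856     0.3467   -0.3835  413.6782]
 [  -0.0216   -0.7172   -0.6966  713.757 ]
 [   0.        0.        0.        1.    ]]
431.6175871403609 280.67017075783446 213.25601581097933 [[ -0.0188  -0.9882   0.1523 445.2194]
 [ -0.9997   0.0205   0.0099  64.1208]
 [ -0.0129  -0.1521  -0.9883 929.1389]
 [  0.       0.       0.       1.    ]]
```

View pics/top0.png

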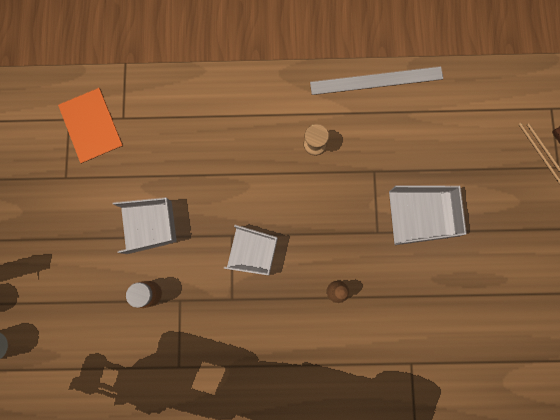

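View pics/scene0.png

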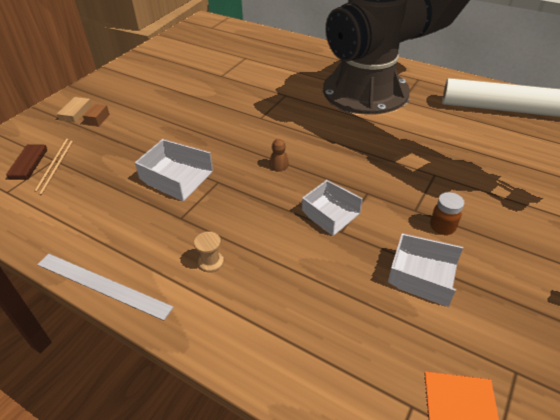

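Run:
```python
import cv2,numpy as np
t=cv2.imread('pics/top0.png');s=cv2.imread('pics/scene0.png')
def crop(im,x,y,w,h,k,n):
    c=cv2.resize(im[y:y+h,x:x+w],None,fx=k,fy=k,interpolation=cv2.INTER_CUBIC)
    for i in range(0,w,10):
        cv2.line(c,(i*k,0),(i*k,6 if i%20 else 12),(0,255,255),1)
        if i%20==0: cv2.putText(c,str(x+i),(i*k,24),0,.4,(0,255,255),1)
    for i in range(0,h,10):
        cv2.line(c,(0,i*k),(6 if i%20 else 12,i*k),(0,255,255),1)
        if i%20==0: cv2.putText(c,str(y+i),(14,i*k+5),0,.4,(0,255,255),1)
    cv2.imwrite(f'pics/{n}.png',c)
crop(t,105,180,190,110,4,'c1')
crop(t,370,170,120,90,6,'c2')
crop(s,120,130,110,80,7,'c3')
crop(s,290,170,190,140,4,'c4')
```

```text
(no output)
```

View pics/c1.png

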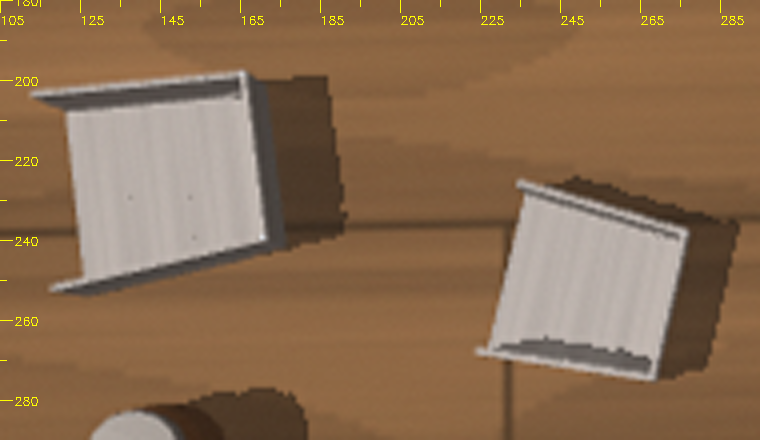

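View pics/c2.png

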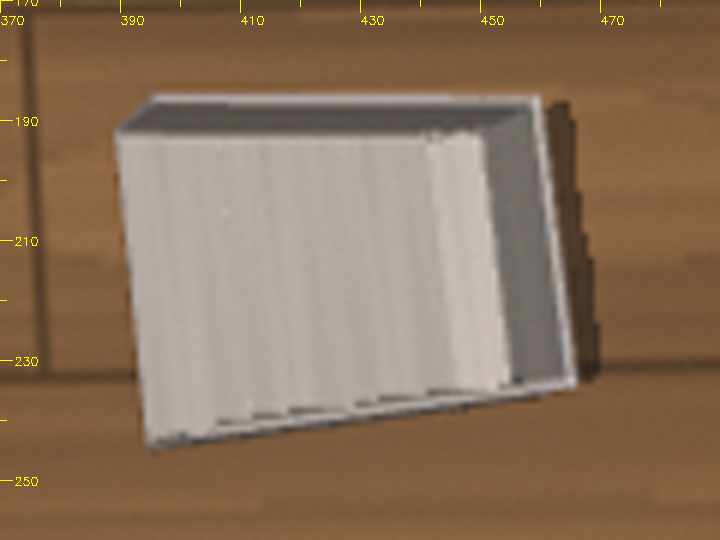

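View pics/c3.png

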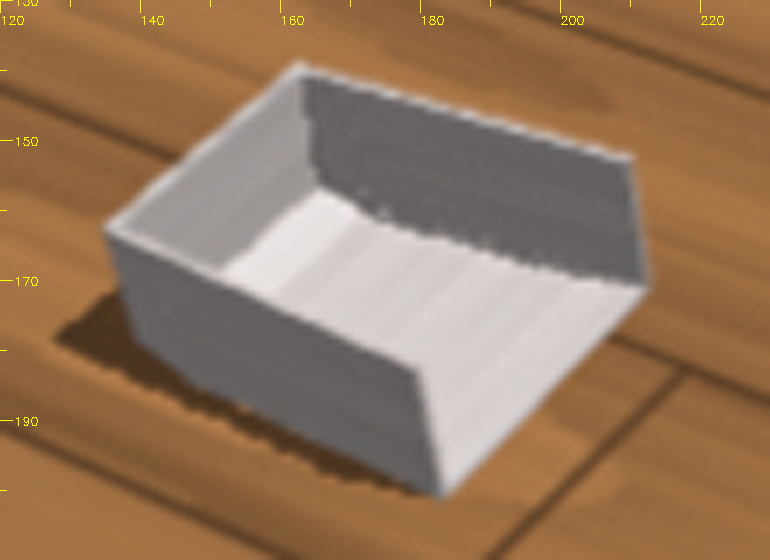

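View pics/c4.png

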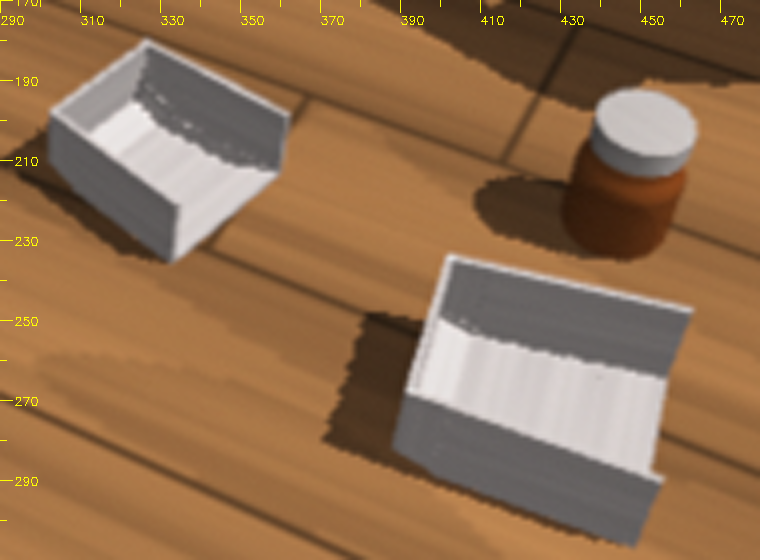

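```bash
cat > fit.py <<'E'
from h import *
from scipy.optimize import least_squares
DIM=dict(L=(132,56,100,118),M=(112,50,89,105),S=(92,44,79,92))
def corner(k,c):  # c: 'b+t' back/mouth, +/-, top/bottom
    L,H,wb,wm=DIM[k]; x=(L/2 if c[0]=='b' else -L/2); w=(wb if c[0]=='b' else wm)/2
    return np.array([x,w if c[1]=='+' else -w,H if c[2]=='t' else 0.])
def fit(k,obs,p0,z=0):
    # obs: list of (cam dict, corner, u, v)
    def res(p):
        c,s=np.cos(p[2]),np.sin(p[2]);R=np.array([[c,-s,0],[s,c,0],[0,0,1]])
        return np.concatenate([proj(d,R@corner(k,n)+[p[0],p[1],z])-[u,v] for d,n,u,v in obs])
    r=least_squares(res,p0,loss='soft_l1',x_scale=[10,10,.1]);return r.x,res(r.x).reshape(-1,2)
E
cat > m0.py <<'E'
from fit import *
np.set_printoptions(precision=2,suppress=True)
t=dict(np.load('pics/top0.npz'));s=dict(np.load('pics/scene0.npz'))
T=dict(L={'m+t':(395.7,185.8),'b+t':(460,185.8),'b-t':(466.2,234),'m-b':(394.7,244.7),'m+b':(389.5,192)},
M={'m+t':(112.5,203.7),'b+t':(166.5,198),'b-t':(172.3,240),'m-t':(117,252)},
S={'m+t':(234.5,225.5),'b+t':(277,238),'b-t':(269,275),'m-t':(224,267.7)})
Sc=dict(L={'b-t':(162.9,139.1),'m-t':(210.3,152.3),'m-b':(212.6,171.1),'b+t':(135,162.9),'m+t':(179.3,182.9),'m+b':(182.9,201)},
M={'b-t':(402.5,234),'m-t':(463,247.5),'b+t':(391.8,268.3),'m+t':(455.3,290),'m+b':(448.3,306.5)},
S={'b-t':(326.8,180),'m-t':(362,199),'m-b':(360.3,212.8),'b+t':(302.3,198),'m+t':(334.5,221.3),'m+b':(332.8,235.8)})
for k in 'LMS':
    a=[(t,n,u-.4,v-.4) for n,(u,v) in T[k].items()];b=[(s,n,u-.4,v-.4) for n,(u,v) in Sc[k].items()]
    o=ray(t,*np.mean(list(T[k].values()),0),40)
    for nm,ob in (('top',a),('scene',b),('both',a+b)):
        p,r=fit(k,ob,[o[0],o[1],-1.5]);print(k,nm,p,np.degrees(p[2]),'rms',np.sqrt((r**2).mean()))
    print(r)
# bystanders
print('jar',ray(t,140,294.5,75),ray(s,450,203,75));print('spool',ray(t,316,132,64),ray(s,207,242,64));print('fig',ray(t,340,292,70),ray(s,279,167,0))
E
python3 m0.py
```

```text
L top [ 577.05 -232.71   -1.53] -87.40049840764533 rms 0.29280840088226684
L scene [ 580.4  -231.93   -1.53] -87.65490808362004 rms 0.3627747350736506
L both [ 578.3  -232.81   -1.53] -87.65756097251226 rms 0.5855388248341336
[[-0.02 -0.77]
 [ 0.24 -0.42]
 [ 0.13 -0.31]
 [-0.03 -0.34]
 [-0.21 -1.4 ]
 [-0.08 -0.73]
 [ 0.36 -0.48]
 [ 0.83 -0.54]
 [-0.14 -1.08]
 [ 0.13 -0.97]
 [ 0.67 -0.14]]
M top [566.73 359.91  -1.43] -81.86337589162386 rms 0.5585135536148592
M scene [570.61 357.97  -1.43] -81.69983834986711 rms 0.591665823603639
M both [568.5  358.65  -1.43] -82.07707458031646 rms 0.9156198260210788
[[ 0.81 -1.84]
 [ 0.59 -0.81]
 [-0.16 -0.67]
 [ 1.31 -0.2 ]
 [ 0.15 -1.3 ]
 [ 1.22 -0.95]
 [ 0.06 -1.42]
 [ 0.9   0.02]
 [ 0.92  0.2 ]]
S top [504.67 135.82  -1.81] -103.72630524937 rms 0.458015345667704
S scene [509.03 135.22  -1.81] -103.5615014554889 rms 0.3790730923191015
S both [506.91 135.25  -1.81] -103.82903097249888 rms 0.7728359394125833
[[ 0.4  -1.79]
 [ 0.53 -1.53]
 [-0.1  -0.73]
 [ 0.25 -0.34]
 [ 0.37 -0.83]
 [ 1.07 -1.31]
 [ 0.54 -0.14]
 [ 0.24 -0.82]
 [ 0.1  -0.58]
 [ 0.36 -0.14]]
jar [421.97 350.5   75.  ] [436.4  354.38  75.  ]
spool [748.52  -4.18  64.  ] [747.93  -2.75  64.  ]
fig [419.43 -40.4   70.  ] [428.86 -38.62   0.  ]
```

```bash
cat > nav.py <<'E'
import sys
from h import *
from scipy.spatial.transform import Rotation as Ro
def Rd(head): # push heading in deg (world); tool x down, tool y = SGN*heading dir
    h=np.radians(head);y=SGN*np.array([np.cos(h),np.sin(h),0]);x=np.array([0,0,-1.]);z=np.cross(x,y)
    return np.stack([x,y,z],1)
SGN=1
def cur():
    o=monitor.get_obs();q=o['orientation'];return o,np.array(o['tcp_pos']),Ro.from_quat([q[1],q[2],q[3],q[0]])
def rows(wps,claw):
    """wps: list of (x,y,z,head)"""
    o,p,R=cur();out=[]
    for x,y,z,h in wps:
        d=R.inv().apply(np.array([x,y,z])-p)/10;w=(R.inv()*Ro.from_matrix(Rd(h))).as_rotvec()
        print(claw,*np.round(d,2),*np.round(w,3),sep=', ',end=',\n')
E
python3 - <<'E'
import nav
from nav import *
np.set_printoptions(precision=3,suppress=True)
o,p,R=cur();print(R.as_matrix())
for s in (1,-1):
    nav.SGN=s
    print(s,[(R.inv()*Ro.from_matrix(Rd(h))).as_rotvec() for h in (-82,-90,-104)])
E
```

```text
[[-0.    -0.951  0.308]
 [-0.001  0.308  0.951]
 [-1.     0.    -0.001]]
1 [array([-2.023, -0.001, -0.001]), array([-1.884, -0.001, -0.001]), array([-1.639, -0.001, -0.001])]
-1 [array([ 1.118, -0.001,  0.   ]), array([ 1.258, -0.001,  0.001]), array([ 1.502, -0.001,  0.001])]
```

```bash
sed -i 's/^SGN=1/SGN=-1/' nav.py
python3 - <<'E'
from nav import *
rows([(571,344,110,-82)],0.5)
E
```

```text
0.5, 10.42, -43.75, -12.16, 1.118, -0.001, 0.0,
```

{"op": "jog_arm", "data": {
  "series": [0.5,10.4,-43.8,-12.2,1.12,0,0,0.5,10.4,-43.8,-12.2,1.12,0,0,0.5,10.4,-43.8,-12.2,1.12,0,0,0.5,10.4,-43.8,-12.2,1.12,0,0,0.5,10.4,-43.8,-12.2,1.12,0,0]
}}

```text
time: 0.6
tcp_pos: [396.9, 458.9, 158.3]
orientation: [0.685, -0.176, 0.685, 0.176]
contact_force: [0.7, 0.3, -0.2]
grip_width: 60.3
```

Run:
```python
from nav import *
rows([(571,344,85,-82)],0.5)
```

```text
0.5, 7.32, -18.45, 9.74, 0.362, -0.0, 0.0,
```

{"op": "jog_arm", "data": {
  "series": [0.5,7.3,-18.4,9.7,0.36,0,0,0.5,7.3,-18.4,9.7,0.36,0,0,0.5,7.3,-18.4,9.7,0.36,0,0,0.5,7.3,-18.4,9.7,0.36,0,0,0.5,7.3,-18.4,9.7,0.36,0,0]
}}

```text
time: 1.1
tcp_pos: [572.2, 343.7, 83.8]
orientation: [0.705, -0.052, 0.706, 0.051]
contact_force: [-0.4, 0.9, 0.3]
grip_width: 48.0
```

Run:
```python
from nav import *
print(cur()[1],cur()[0]['q'],cur()[0]['grip_width'])
rows([(571,344,70,-82)],0.5)
for c in ('top','scene'): shot(c,c+'1')
s=cv2.imread('pics/scene1.png')[180:330,330:520];t=cv2.imread('pics/top1.png')[150:290,60:250]
cv2.imwrite('pics/v1.png',np.vstack([cv2.resize(s,(532,420)),]));
cv2.imwrite('pics/v1t.png',cv2.resize(t,None,fx=3,fy=3))
d=dict(np.load('pics/scene1.npz'));R=cur()[2].as_matrix();p=cur()[1]
```

```text
[572.23353602 343.74510392  83.80136558] [ 4.42175899e-01  6.90511787e-01  1.56529463e+00 -3.70709889e-04
  8.87544505e-01  2.97275907e-01] 48.00492738216487
0.5, 1.38, 0.04, -0.12, 0.006, -0.002, 0.001,
```

View pics/v1.png

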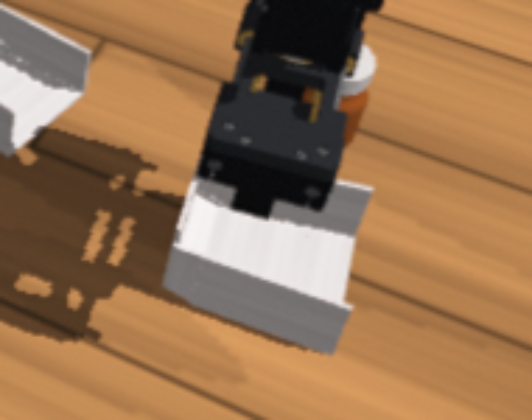

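View pics/v1t.png

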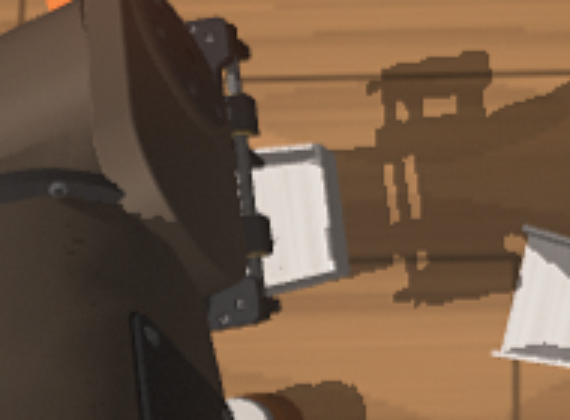

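Run:
```python
from nav import *
d=dict(np.load('pics/scene1.npz'))
o,p,R=cur();M=R.as_matrix()
for a in (24,36,-24,-36):
  for b in (-10,10): print(a,b,((proj(d,p+M[:,2]*a+M[:,1]*b))-[330,180])*2.8)
s=cv2.imread('pics/scene1.png')[220:280,390:450]
cv2.imwrite('pics/v1b.png',cv2.resize(s,None,fx=9,fy=9)+0)
```

```text
24 -10 [238.93639705 199.78897214]
24 10 [271.68161175 209.03150779]
36 -10 [235.20399863 213.72706768]
36 10 [268.24321004 223.16179886]
-24 -10 [253.1728374  146.62506965]
-24 10 [284.79222975 155.1527396 ]
-36 -10 [256.56822488 133.94549215]
-36 10 [287.91807154 142.30692983]
```

View pics/v1b.png

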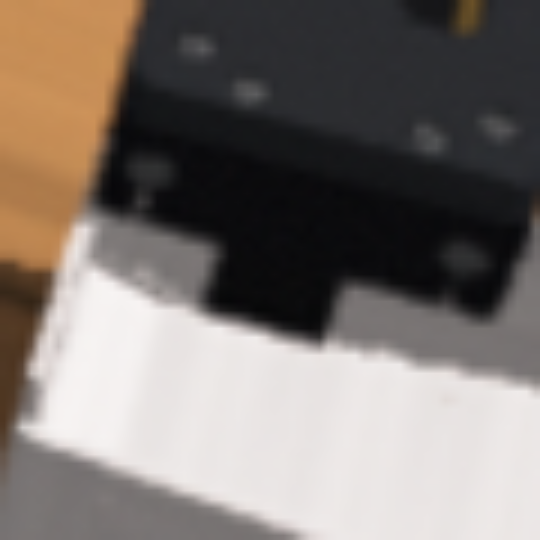

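{"op": "jog_arm", "data": {
  "series": [0.5,2.5,0,-0.1,0,0,0,0.5,4.5,0,-0.1,0,0,0,0.5,6.0,0,-0.1,0,0,0,0.5,6.9,0,-0.1,0,0,0,0.5,6.9,0,-0.1,0,0,0]
}}

```text
time: 1.7
tcp_pos: [568.0, 346.9, 16.1]
orientation: [0.705, -0.053, 0.706, 0.052]
contact_force: [0.5, -0.1, 0.6]
grip_width: 47.9
```

Run:
```python
from nav import *
print(cur()[1],cur()[0]['contact_force'],cur()[0]['grip_width'])
rows([(572,344,15,-82)],0.57)
for c in ('top','scene'): shot(c,c+'2')
s=cv2.imread('pics/scene2.png')[220:320,380:480]
cv2.imwrite('pics/v2.png',cv2.resize(s,None,fx=6,fy=6)+0)
```

```text
[568.00052347 346.923843    16.14703925] [ 0.45283523 -0.12284177  0.57916471] 47.88949065238525
0.57, 0.11, -0.35, 0.35, 0.009, -0.001, 0.0,
```

View pics/v2.png

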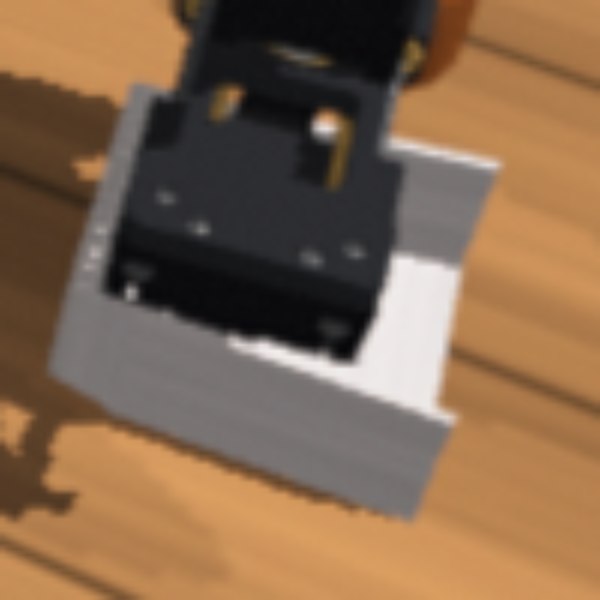

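```bash
cat > path.py <<'E'
import sys
from nav import *
from scipy.interpolate import PchipInterpolator
def tool(w,off): 
    w=np.array(w,float);h=np.radians(w[:,2]);return np.c_[w[:,0]+off*np.cos(h),w[:,1]+off*np.sin(h),w[:,2]]
def plan(W,off,z,claw,step,n=5):
    T=tool(W,off);s=np.r_[0,np.cumsum(np.hypot(*np.diff(T[:,:2],axis=0).T))]
    f=PchipInterpolator(s,T);ss=np.linspace(0,s[-1],4000);o,p,R=cur()
    d=np.hypot(*(f(ss)[:,:2]-p[:2]).T);s0=ss[np.argmin(d)]
    print('tcp',p.round(1),'F',np.round(o['contact_force'],1),'w',round(o['grip_width'],1),'off-path',d.min().round(1),'s',s0.round(1),'/',s[-1].round(1),'t',o['time'])
    pts=[f(min(s0+step*i,s[-1])) for i in range(1,n+1)];print(np.round(pts[-1],1))
    rows([(a,b,z,c) for a,b,c in pts],claw)
WM=[(570,380,-82),(571,358,-82),(584,320,-72),(615,240,-72),(638,180,-82),(638,130,-95),(612,50,-106),(576,-20,-103),(571.5,-60,-88),(573.5,-100,-87.6),(577,-180,-87.6),(579.3,-239.5,-87.6)]
E
cat > pm.py <<'E'
import sys
from path import *
plan(WM,43,float(sys.argv[2]),.57,float(sys.argv[1]))
E
python3 pm.py 6 15
```

```text
tcp [568.9 347.   17.5] F [-0.1  0.6 -0.3] w 47.5 off-path 11.9 s 0.0 / 649.4 t 1.8
[578.8 308.1 -81. ]
0.57, 0.25, -1.67, 0.48, 0.009, 0.001, -0.0,
0.57, 0.25, -2.27, 0.41, 0.009, 0.001, -0.0,
0.57, 0.25, -2.86, 0.36, 0.009, 0.001, -0.0,
0.57, 0.25, -3.43, 0.33, 0.008, 0.001, -0.0,
0.57, 0.25, -3.99, 0.41, -0.008, 0.001, -0.0,
```

{"op": "jog_arm", "data": {
  "series": [0.57,0.2,-0.5,0.4,0.01,0,0,0.57,0.2,-1.3,0.4,0.01,0,0,0.57,0.2,-2.1,0.4,0.01,0,0,0.57,0.2,-2.9,0.4,0.01,0,0,0.57,0.2,-3.7,0.4,0,0,0]
}}

```text
time: 2.3
tcp_pos: [578.5, 309.7, 15.1]
orientation: [0.705, -0.052, 0.705, 0.052]
contact_force: [-0.5, 0.6, 1.0]
grip_width: 53.9
```

```bash
python3 pm.py 11 15
```

```text
tcp [578.5 309.7  15.1] F [-0.5  0.6  1. ] w 53.9 off-path 0.2 s 28.4 / 649.4 t 2.3
[605.4 261.1 -72. ]
0.57, 0.01, -1.03, 0.34, -0.058, 0.0, -0.0,
0.57, 0.01, -2.06, 0.87, -0.125, 0.0, -0.0,
0.57, 0.01, -3.09, 1.34, -0.165, 0.0, -0.0,
0.57, 0.01, -4.14, 1.66, -0.166, 0.0, -0.0,
0.57, 0.01, -5.2, 1.95, -0.166, 0.0, -0.0,
```

{"op": "jog_arm", "data": {
  "series": [0.57,0,-1.0,0.3,-0.06,0,0,0.57,0,-2.1,0.9,-0.12,0,0,0.57,0,-3.1,1.3,-0.17,0,0,0.57,0,-4.1,1.7,-0.17,0,0,0.57,0,-5.2,1.9,-0.17,0,0]
}}

```text
time: 2.8
tcp_pos: [605.1, 261.1, 15.0]
orientation: [0.698, -0.111, 0.698, 0.112]
contact_force: [-0.3, 0.7, 1.2]
grip_width: 53.8
```

```bash
python3 pm.py 12 15;python3 - <<'E'
from nav import *
shot('scene','scene3');shot('top','top3')
E
```

```text
tcp [605.1 261.1  15. ] F [-0.3  0.7  1.2] w 53.8 off-path 0.2 s 83.3 / 649.4 t 2.8
[626.5 204.9 -72. ]
0.57, -0.0, -1.2, 0.12, 0.002, 0.0, -0.0,
0.57, -0.0, -2.4, 0.2, 0.002, 0.0, -0.0,
0.57, -0.0, -3.6, 0.25, 0.002, 0.0, -0.0,
0.57, -0.0, -4.81, 0.28, 0.002, 0.0, -0.0,
0.57, -0.0, -6.01, 0.28, 0.002, 0.0, -0.0,
```

View pics/scene3.png

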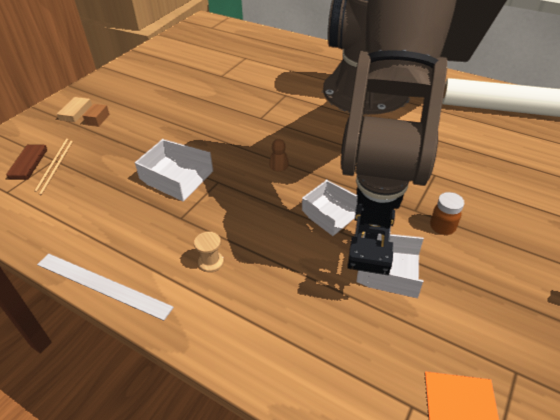

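View pics/top3.png

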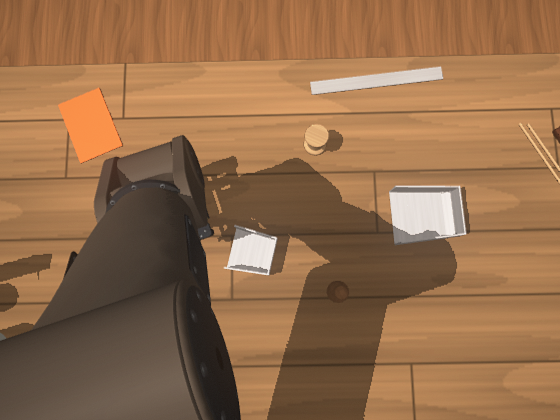

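{"op": "jog_arm", "data": {
  "series": [0.57,0,-1.2,0.1,0,0,0,0.57,0,-2.4,0.2,0,0,0,0.57,0,-3.6,0.3,0,0,0,0.57,0,-4.8,0.3,0,0,0,0.57,0,-6.0,0.3,0,0,0]
}}

```text
time: 3.4
tcp_pos: [626.7, 204.7, 14.9]
orientation: [0.698, -0.112, 0.698, 0.112]
contact_force: [0.8, 1.1, 0.8]
grip_width: 54.3
```

```bash
python3 pm.py 12 15
```

```text
tcp [626.7 204.7  14.9] F [0.8 1.1 0.8] w 54.3 off-path 0.1 s 143.6 / 649.4 t 3.4
[643.4 146.7 -80. ]
0.57, -0.01, -1.2, -0.03, 0.006, 0.0, -0.0,
0.57, -0.01, -2.42, -0.01, 0.025, 0.0, -0.0,
0.57, -0.01, -3.64, -0.01, 0.058, 0.0, -0.0,
0.57, -0.01, -4.85, -0.06, 0.1, 0.0, -0.0,
0.57, -0.01, -6.03, -0.22, 0.144, 0.0, -0.0,
```

{"op": "jog_arm", "data": {
  "series": [0.57,0,-1.2,0,0.01,0,0,0.57,0,-2.4,0,0.02,0,0,0.57,0,-3.6,0,0.06,0,0,0.57,0,-4.9,-0.1,0.1,0,0,0.57,0,-6.0,-0.2,0.14,0,0]
}}

```text
time: 3.9
tcp_pos: [643.4, 147.1, 14.9]
orientation: [0.704, -0.061, 0.704, 0.062]
contact_force: [-0.2, 0.1, 0.3]
grip_width: 54.4
```

```bash
python3 pm.py 11 15
```

```text
tcp [643.4 147.1  14.9] F [-0.2  0.1  0.3] w 54.4 off-path 0.1 s 203.1 / 649.4 t 3.9
[635.8  93.  -93.8]
0.57, -0.01, -1.07, -0.13, 0.038, 0.0, -0.0,
0.57, -0.01, -2.12, -0.4, 0.084, 0.0, -0.0,
0.57, -0.01, -3.16, -0.78, 0.138, 0.0, -0.0,
0.57, -0.01, -4.19, -1.22, 0.192, 0.0, -0.0,
0.57, -0.01, -5.19, -1.69, 0.24, 0.0, -0.0,
```

{"op": "jog_arm", "data": {
  "series": [0.57,0,-1.1,-0.1,0.04,0,0,0.57,0,-2.1,-0.4,0.08,0,0,0.57,0,-3.2,-0.8,0.14,0,0,0.57,0,-4.2,-1.2,0.19,0,0,0.57,0,-5.2,-1.7,0.24,0,0]
}}

```text
time: 4.4
tcp_pos: [635.4, 93.2, 14.9]
orientation: [0.707, 0.023, 0.707, -0.023]
contact_force: [0.1, 1.1, -0.7]
grip_width: 54.3
```

```bash
python3 pm.py 12 15;python3 - <<'E'
from nav import *
shot('scene','scene4')
s=cv2.imread('pics/scene4.png')[130:330,230:450]
cv2.imwrite('pics/v4.png',cv2.resize(s,None,fx=3,fy=3)+0)
E
```

```text
tcp [635.4  93.2  14.9] F [ 0.1  1.1 -0.7] w 54.3 off-path 0.4 s 258.0 / 649.4 t 4.4
[ 614.1   37.5 -103.9]
0.57, -0.01, -1.17, -0.2, 0.039, 0.0, -0.0,
0.57, -0.01, -2.32, -0.5, 0.077, 0.0, -0.0,
0.57, -0.01, -3.45, -0.88, 0.114, 0.0, -0.0,
0.57, -0.01, -4.58, -1.3, 0.148, 0.0, -0.0,
0.57, -0.01, -5.7, -1.76, 0.176, 0.0, -0.0,
```

View pics/v4.png

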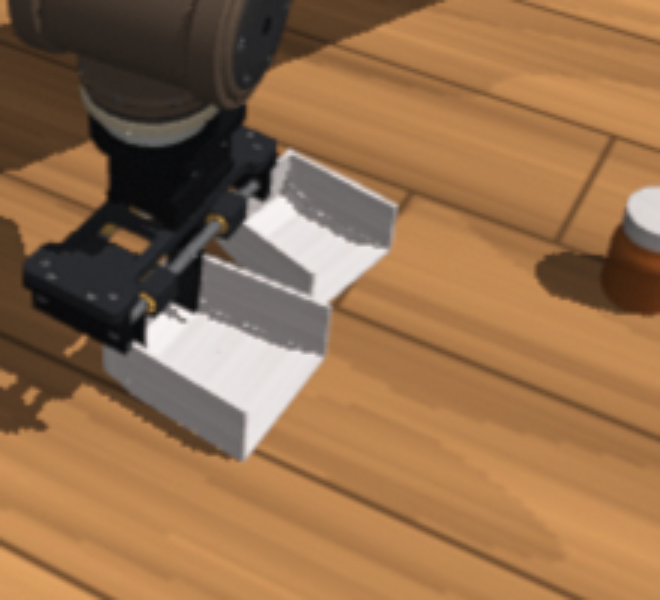

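{"op": "jog_arm", "data": {
  "series": [0.57,0,-1.2,-0.2,0.04,0,0,0.57,0,-2.3,-0.5,0.08,0,0,0.57,0,-3.5,-0.9,0.11,0,0,0.57,0,-4.6,-1.3,0.15,0,0,0.57,0,-5.7,-1.8,0.18,0,0]
}}

```text
time: 4.95
tcp_pos: [613.8, 37.3, 14.9]
orientation: [0.702, 0.086, 0.702, -0.086]
contact_force: [0.7, -0.1, 0.2]
grip_width: 54.1
```

```bash
python3 pm.py 12 15
```

```text
tcp [613.8  37.3  14.9] F [ 0.7 -0.1  0.2] w 54.1 off-path 0.3 s 318.4 / 649.4 t 4.95
[ 585.1  -16.9 -105.6]
0.57, -0.01, -1.19, -0.23, 0.019, 0.0, -0.0,
0.57, -0.01, -2.38, -0.48, 0.032, 0.0, -0.0,
0.57, -0.01, -3.56, -0.72, 0.034, 0.0, -0.0,
0.57, -0.01, -4.75, -1.06, 0.032, 0.0, -0.0,
0.57, -0.01, -5.95, -1.46, 0.027, 0.0, -0.0,
```

{"op": "jog_arm", "data": {
  "series": [0.57,0,-1.2,-0.2,0.02,0,0,0.57,0,-2.4,-0.5,0.03,0,0,0.57,0,-3.6,-0.7,0.03,0,0,0.57,0,-4.7,-1.0,0.03,0,0,0.57,0,-5.9,-1.4,0.03,0,0]
}}

```text
time: 5.45
tcp_pos: [586.1, -16.5, 14.9]
orientation: [0.701, 0.096, 0.701, -0.096]
contact_force: [0.1, 1.2, -0.2]
grip_width: 54.0
```

```bash
python3 pm.py 11 15
```

```text
tcp [586.1 -16.5  14.9] F [ 0.1  1.2 -0.2] w 54.0 off-path 0.6 s 377.7 / 649.4 t 5.45
[ 566.5  -66.3 -102.2]
0.57, -0.01, -1.09, -0.39, -0.006, 0.0, -0.0,
0.57, -0.01, -2.19, -0.67, -0.014, 0.0, -0.0,
0.57, -0.01, -3.26, -0.82, -0.024, 0.0, -0.0,
0.57, -0.01, -4.31, -0.8, -0.037, 0.0, -0.0,
0.57, -0.01, -5.32, -0.55, -0.059, 0.0, -0.0,
```

{"op": "jog_arm", "data": {
  "series": [0.57,0,-1.1,-0.4,-0.01,0,0,0.57,0,-2.2,-0.7,-0.02,0,0,0.57,0,-3.2,-0.8,-0.04,0,0,0.57,0,-4.3,-0.8,-0.07,0,0,0.57,0,-5.3,-0.5,-0.1,0,0]
}}

```text
time: 5.95
tcp_pos: [566.5, -66.0, 14.8]
orientation: [0.704, 0.06, 0.705, -0.06]
contact_force: [-0.0, 0.5, -1.4]
grip_width: 53.9
```

```bash
python3 pm.py 7 15;python3 - <<'E'
from nav import *
shot('scene','scene5')
s=cv2.imread('pics/scene5.png')[130:290,130:350]
cv2.imwrite('pics/v5.png',cv2.resize(s,None,fx=3,fy=3)+0)
E
```

```text
tcp [566.5 -66.   14.8] F [-0.   0.5 -1.4] w 53.9 off-path 0.0 s 432.4 / 649.4 t 5.95
[ 572.8 -100.7  -88.2]
0.57, -0.02, -0.66, 0.2, 0.002, -0.001, -0.0,
0.57, -0.02, -1.31, 0.45, -0.057, -0.001, -0.0,
0.57, -0.02, -1.97, 0.72, -0.119, -0.001, -0.0,
0.57, -0.02, -2.64, 0.98, -0.172, -0.001, -0.0,
0.57, -0.02, -3.31, 1.2, -0.202, -0.001, -0.0,
```

View pics/v5.png

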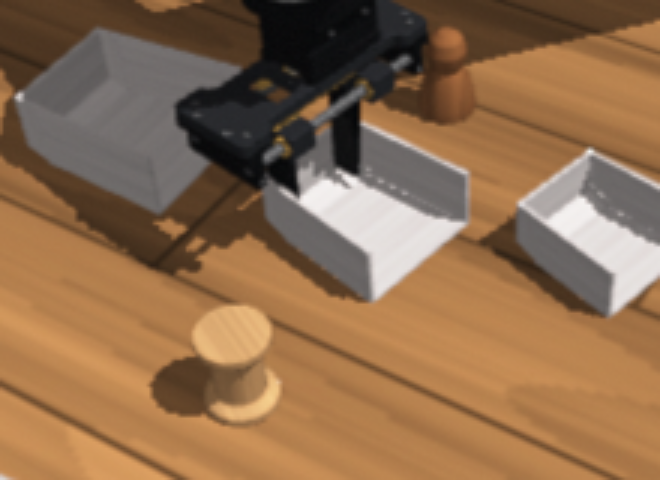

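{"op": "jog_arm", "data": {
  "series": [0.57,0,-0.7,0.2,-0.02,0,0,0.57,0,-1.3,0.4,-0.07,0,0,0.57,0,-2.0,0.7,-0.12,0,0,0.57,0,-2.6,1.0,-0.17,0,0,0.57,0,-3.3,1.2,-0.2,0,0]
}}

```text
time: 6.5
tcp_pos: [573.3, -100.1, 14.8]
orientation: [0.707, -0.011, 0.707, 0.011]
contact_force: [0.1, 1.3, 0.1]
grip_width: 53.8
```

```bash
python3 pm.py 5 15;python3 - <<'E'
from nav import *
for c in('scene','top'):shot(c,c+'6')
s=cv2.imread('pics/scene6.png')[125:245,130:310]
cv2.imwrite('pics/v6.png',cv2.resize(s,None,fx=4,fy=4)+0)
s=cv2.imread('pics/top6.png')[150:290,300:490]
cv2.imwrite('pics/v6t.png',cv2.resize(s,None,fx=4,fy=4)+0)
E
```

```text
tcp [ 573.3 -100.1   14.8] F [0.1 1.3 0.1] w 53.8 off-path 0.6 s 466.9 / 649.4 t 6.5
[ 574.4 -125.1  -87.7]
0.57, -0.02, -0.5, -0.03, -0.006, -0.0, -0.0,
0.57, -0.02, -1.0, -0.01, -0.007, -0.0, -0.0,
0.57, -0.02, -1.5, 0.01, -0.008, -0.0, -0.0,
0.57, -0.02, -2.0, 0.03, -0.01, -0.0, -0.0,
0.57, -0.02, -2.5, 0.04, -0.01, -0.0, -0.0,
```

View pics/v6.png

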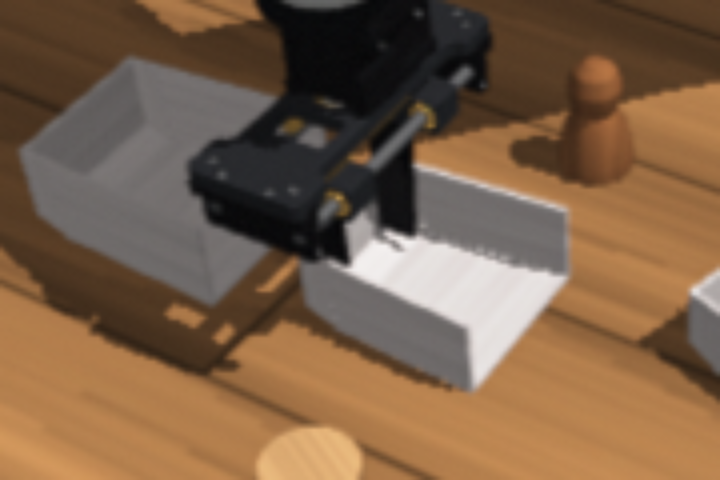

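View pics/v6t.png

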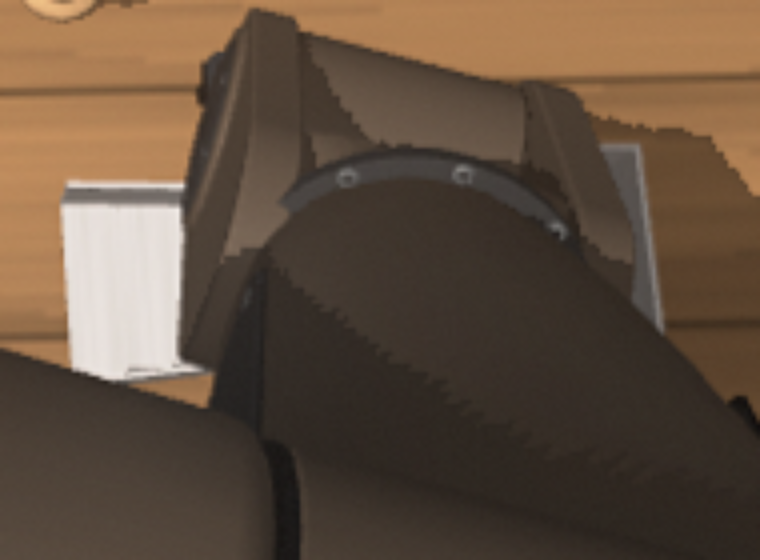

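Run:
```python
from fit import *
np.set_printoptions(precision=2,suppress=True)
t=dict(np.load('pics/top6.npz'));s=dict(np.load('pics/scene6.npz'))
a=[(s,n,u-.4,v-.4) for n,u,v in [('m-t',271.8,178),('m-b',269.5,193),('m+t',247.5,206.5),('m+b',248,222)]]
p,r=fit('M',a,[573,-57,-1.53]);print(p,np.degrees(p[2]),r)
p,r=fit('M',[(t,n,u-.4,v-.4) for n,u,v in [('m+t',317,195.5),('m-b',318.8,245),('m+b',315.5,201.5)]],[573,-57,-1.53]);print(p,np.degrees(p[2]),r)
```

```text
[571.25 -60.16  -1.51] -86.4804355149793 [[-0.79 -1.81]
 [ 2.13  0.09]
 [-0.67 -0.13]
 [ 0.35  1.33]]
[567.19 -60.33  -1.53] -87.74818775856689 [[ 0.01 -0.11]
 [ 0.06  2.78]
 [-0.07 -1.68]]
```

```bash
sed -i 's/(571.5,-60,-88),(573.5,-100,-87.6),(577,-180,-87.6),(579.3,-239.5,-87.6)/(573.5,-50,-87.6),(575,-85,-87.6),(579,-180,-87.6),(581.5,-239.5,-87.6),(582,-251,-87.6)/' path.py; python3 pm.py 8 15
```

```text
tcp [ 573.4 -100.6   14.8] F [-0.8  0.2 -0.4] w 53.7 off-path 2.4 s 468.0 / 661.6 t 6.6
[ 577.3 -140.5  -87.6]
0.57, -0.02, -0.79, 0.25, -0.014, -0.0, 0.0,
0.57, -0.02, -1.6, 0.26, -0.014, -0.0, 0.0,
0.57, -0.02, -2.4, 0.26, -0.014, -0.0, 0.0,
0.57, -0.02, -3.2, 0.27, -0.014, -0.0, 0.0,
0.57, -0.02, -4.0, 0.29, -0.014, -0.0, 0.0,
```

{"op": "jog_arm", "data": {
  "series": [0.57,0,-0.8,0.1,-0.01,0,0,0.57,0,-1.6,0.2,-0.01,0,0,0.57,0,-2.4,0.3,-0.01,0,0,0.57,0,-3.2,0.3,-0.01,0,0,0.57,-0.1,-4.0,0.3,-0.01,0,0]
}}

```text
time: 7.1
tcp_pos: [577.6, -140.6, 15.8]
orientation: [0.707, -0.013, 0.707, 0.013]
contact_force: [0.1, 1.5, -0.1]
grip_width: 54.3
```

```bash
python3 pm.py 3 16
```

```text
tcp [ 577.6 -140.6   15.8] F [ 0.1  1.5 -0.1] w 54.3 off-path 0.3 s 508.1 / 661.6 t 7.1
[ 578.  -155.6  -87.6]
0.57, -0.02, -0.3, -0.03, -0.004, -0.0, -0.0,
0.57, -0.02, -0.6, -0.02, -0.004, -0.0, -0.0,
0.57, -0.02, -0.9, -0.02, -0.004, -0.0, -0.0,
0.57, -0.02, -1.2, -0.02, -0.004, -0.0, -0.0,
0.57, -0.02, -1.5, -0.02, -0.004, -0.0, -0.0,
```

{"op": "jog_arm", "data": {
  "series": [0.57,0,-0.4,0,0,0,0,0.57,0,-0.8,0,0,0,0,0.57,0,-1.2,0,0,0,0,0.57,0,-1.6,0,0,0,0,0.57,0,-2.0,0,0,0,0]
}}

```text
time: 7.6
tcp_pos: [578.5, -160.0, 15.9]
orientation: [0.707, -0.013, 0.707, 0.014]
contact_force: [0.3, 1.9, 1.2]
grip_width: 54.0
```

{"op": "jog_arm", "data": {
  "series": [0.57,0,-0.2,0,0,0,0,0.57,0,-0.4,0,0,0,0,0.57,0,-0.6,0,0,0,0,0.57,0,-0.8,0,0,0,0,0.57,0,-1.0,0,0,0,0]
}}

```text
time: 8.1
tcp_pos: [578.7, -169.8, 15.9]
orientation: [0.707, -0.013, 0.707, 0.014]
contact_force: [-0.8, 2.8, 1.0]
grip_width: 53.9
```

{"op": "jog_arm", "data": {
  "series": [0.57,0,-0.2,0,0,0,0,0.57,0,-0.4,0,0,0,0,0.57,0,-0.6,0,0,0,0,0.57,0,-0.8,0,0,0,0,0.57,0,-1.0,0,0,0,0]
}}

```text
time: 8.6
tcp_pos: [579.2, -180.1, 15.8]
orientation: [0.707, -0.013, 0.707, 0.013]
contact_force: [0.2, 0.7, -0.1]
grip_width: 54.0
```

```bash
python3 pm.py 3 16;python3 - <<'E'
from nav import *
for c in('scene',):shot(c,c+'7')
s=cv2.imread('pics/scene7.png')[125:245,110:290]
cv2.imwrite('pics/v7.png',cv2.resize(s,None,fx=4,fy=4)+0)
E
```

```text
tcp [ 579.2 -180.1   15.8] F [ 0.2  0.7 -0.1] w 54.0 off-path 0.2 s 547.6 / 661.6 t 8.6
[ 579.6 -195.1  -87.6]
0.57, -0.02, -0.29, -0.02, -0.004, 0.0, 0.0,
0.57, -0.02, -0.59, -0.02, -0.004, 0.0, 0.0,
0.57, -0.02, -0.89, -0.02, -0.004, 0.0, 0.0,
0.57, -0.02, -1.19, -0.02, -0.004, 0.0, 0.0,
0.57, -0.02, -1.49, -0.01, -0.004, 0.0, 0.0,
```

View pics/v7.png

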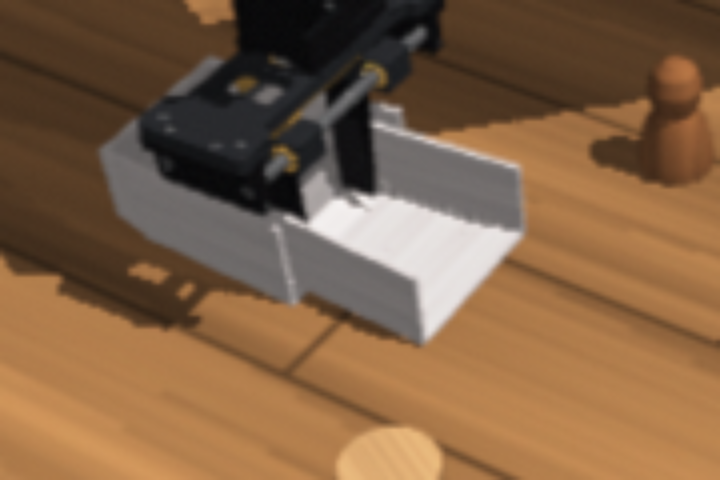

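{"op": "jog_arm", "data": {
  "series": [0.57,0,-0.3,0,0,0,0,0.57,0,-0.6,0,0,0,0,0.57,-0.1,-0.9,0,0,0,0,0.57,-0.1,-1.2,0,0,0,0,0.57,-0.1,-1.5,0,0,0,0]
}}

```text
time: 9.15
tcp_pos: [579.8, -195.1, 16.9]
orientation: [0.707, -0.013, 0.707, 0.013]
contact_force: [0.1, 0.1, 0.1]
grip_width: 53.9
```

{"op": "jog_arm", "data": {
  "series": [0.57,0,-0.3,0,0,0,0,0.57,0,-0.6,0,0,0,0,0.57,0,-0.9,0,0,0,0,0.57,0,-1.2,0,0,0,0,0.57,0,-1.5,0,0,0,0]
}}

```text
time: 9.65
tcp_pos: [580.3, -210.1, 16.9]
orientation: [0.707, -0.013, 0.707, 0.013]
contact_force: [0.7, 0.2, 0.2]
grip_width: 53.9
```

{"op": "jog_arm", "data": {
  "series": [0.57,0,-0.3,0,0,0,0,0.57,0,-0.6,0,0,0,0,0.57,0,-0.9,0,0,0,0,0.57,0,-1.2,0,0,0,0,0.57,0,-1.5,0,0,0,0]
}}

```text
time: 10.15
tcp_pos: [580.9, -225.0, 16.9]
orientation: [0.707, -0.013, 0.707, 0.013]
contact_force: [-0.1, 1.5, 0.9]
grip_width: 54.4
```

```bash
python3 pm.py 3 17;python3 - <<'E'
from nav import *
for c in('scene','top'):shot(c,c+'8')
s=cv2.imread('pics/scene8.png')[125:245,110:290]
cv2.imwrite('pics/v8.png',cv2.resize(s,None,fx=4,fy=4)+0)
s=cv2.imread('pics/top8.png')[150:290,300:490]
cv2.imwrite('pics/v8t.png',cv2.resize(s,None,fx=4,fy=4)+0)
E
```

```text
tcp [ 580.9 -225.    16.9] F [-0.1  1.5  0.9] w 54.4 off-path 0.0 s 592.6 / 661.6 t 10.15
[ 581.5 -240.   -87.6]
0.57, -0.01, -0.3, -0.0, -0.004, 0.0, -0.0,
0.57, -0.01, -0.6, 0.0, -0.004, 0.0, -0.0,
0.57, -0.01, -0.9, 0.0, -0.004, 0.0, -0.0,
0.57, -0.01, -1.2, 0.0, -0.004, 0.0, -0.0,
0.57, -0.01, -1.5, 0.0, -0.004, 0.0, -0.0,
```

View pics/v8.png

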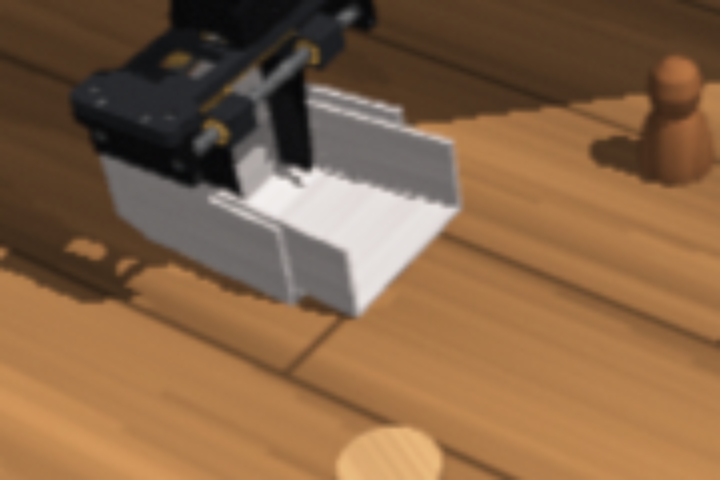

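View pics/v8t.png

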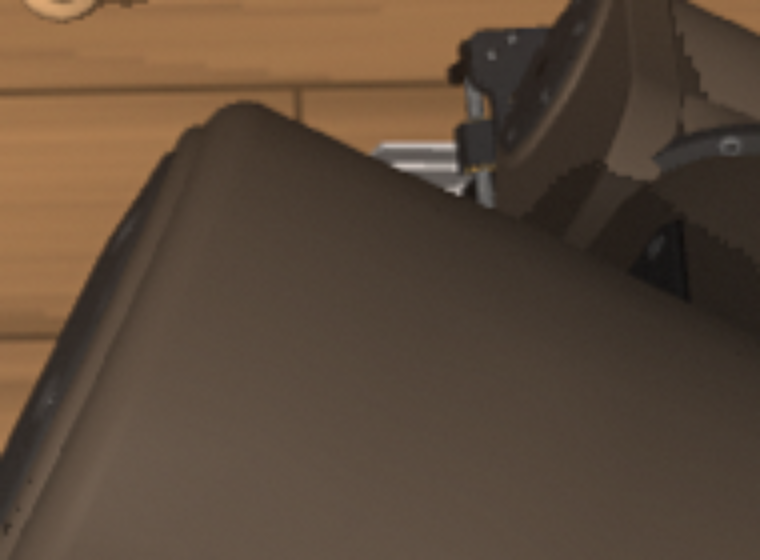

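Going in cleanly; the medium tray's gap looks even on both sides (scene px ~ (185,175) and (208,152)). Continue.

{"op": "jog_arm", "data": {
  "series": [0.57,0,-0.3,0,0,0,0,0.57,0,-0.6,0,0,0,0,0.57,0,-0.9,0,0,0,0,0.57,0,-1.2,0,0,0,0,0.57,0,-1.5,0,0,0,0]
}}

```text
time: 10.75
tcp_pos: [581.5, -240.0, 16.8]
orientation: [0.707, -0.013, 0.707, 0.013]
contact_force: [0.7, 0.5, -0.6]
grip_width: 53.9
```

{"op": "jog_arm", "data": {
  "series": [0.57,0,-0.3,0,0,0,0,0.57,0,-0.6,0,0,0,0,0.57,0,-0.9,0,0,0,0,0.57,0,-1.2,0,0,0,0,0.57,0,-1.5,0,0,0,0]
}}

```text
time: 11.25
tcp_pos: [582.1, -255.0, 16.9]
orientation: [0.707, -0.013, 0.707, 0.013]
contact_force: [-0.2, 1.1, 0.1]
grip_width: 54.5
```

{"op": "jog_arm", "data": {
  "series": [0.57,0,-0.2,0,0,0,0,0.57,0,-0.4,0,0,0,0,0.57,0,-0.6,0,0,0,0,0.57,0,-0.8,0,0,0,0,0.57,0,-1.0,0,0,0,0]
}}

```text
time: 11.75
tcp_pos: [582.4, -264.9, 16.9]
orientation: [0.707, -0.013, 0.707, 0.013]
contact_force: [0.1, 0.7, -0.8]
grip_width: 54.2
```

{"op": "jog_arm", "data": {
  "series": [0.57,0,-0.2,0,0,0,0,0.57,0,-0.4,0,0,0,0,0.57,0,-0.6,0,0,0,0,0.57,0,-0.8,0,0,0,0,0.57,0,-1.0,0,0,0,0]
}}

```text
time: 12.25
tcp_pos: [582.8, -274.9, 16.9]
orientation: [0.707, -0.013, 0.707, 0.013]
contact_force: [-0.1, 1.1, -0.5]
grip_width: 54.0
```

{"op": "jog_arm", "data": {
  "series": [0.57,0,-0.1,0,0,0,0,0.57,0,-0.2,0,0,0,0,0.57,0,-0.3,0,0,0,0,0.57,0,-0.4,0,0,0,0,0.57,0,-0.5,0,0,0,0]
}}

```text
time: 12.75
tcp_pos: [583.0, -279.8, 16.9]
orientation: [0.707, -0.013, 0.707, 0.013]
contact_force: [-0.5, 1.0, 0.2]
grip_width: 54.6
```

{"op": "jog_arm", "data": {
  "series": [0.57,0,-0.1,0,0,0,0,0.57,0,-0.2,0,0,0,0,0.57,0,-0.3,0,0,0,0]
}}

```text
time: 13.05
tcp_pos: [582.9, -280.9, 16.9]
orientation: [0.707, -0.013, 0.707, 0.015]
contact_force: [0.6, 17.4, 5.6]
grip_width: 53.9
```

{"op": "jog_arm", "data": {
  "series": [0.57,0,-0.1,0,0,0,0,0.57,0,-0.2,0,0,0,0]
}}

```text
time: 13.25
tcp_pos: [582.9, -281.0, 16.9]
orientation: [0.706, -0.012, 0.708, 0.016]
contact_force: [1.6, 28.9, 9.2]
grip_width: 54.2
```

Run:
```python
from nav import *
for c in('scene',):shot(c,c+'9')
s=cv2.imread('pics/scene9.png')[125:225,110:250]
cv2.imwrite('pics/v9.png',cv2.resize(s,None,fx=5,fy=5)+0)
```

```text
(no output)
```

View pics/v9.png

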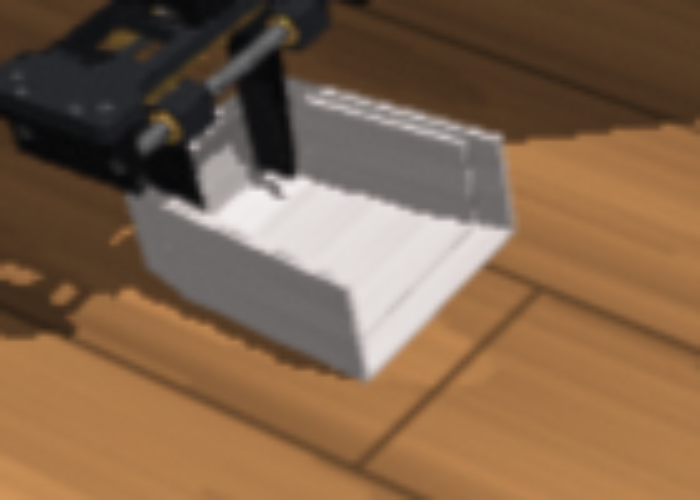

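{"op": "jog_arm", "data": {
  "series": [0.52,-0.1,0.7,0,0,0,0,0.5,-0.1,2.2,0,0,0,0,0.48,-1.5,2.6,0,0,0,0,0.48,-5.5,2.6,0,0,0,0,0.48,-10,2.6,0,0,0,0]
}}

```text
time: 13.8
tcp_pos: [581.7, -258.3, 117.9]
orientation: [0.706, -0.013, 0.708, 0.014]
contact_force: [0.4, -0.9, 1.2]
grip_width: 45.7
```

Run:
```python
from nav import *
print(cur()[1])
rows([(507,127,110,-104)],.35)
```

```text
[ 581.66091853 -258.27380192  117.90171598]
0.35, 0.84, 38.78, -5.99, 0.283, -0.002, -0.001,
```

{"op": "jog_arm", "data": {
  "series": [0.35,0.5,38.8,-6.0,0.28,0,0,0.35,0.5,38.8,-6.0,0.28,0,0,0.35,0.5,38.8,-6.0,0.28,0,0,0.35,0.5,38.8,-6.0,0.28,0,0,0.35,0.5,38.8,-6.0,0.28,0,0]
}}

```text
time: 14.3
tcp_pos: [534.1, -11.7, 114.8]
orientation: [0.702, 0.086, 0.701, -0.086]
contact_force: [1.2, -0.2, -0.0]
grip_width: 33.5
```

Run:
```python
from nav import *
print(cur()[1])
rows([(507,127,90,-104)],.35)
```

```text
[534.12772226 -11.71551548 114.82957577]
0.35, 2.48, 12.81, -5.97, 0.002, 0.002, -0.0,
```

{"op": "jog_arm", "data": {
  "series": [0.35,2.0,12.8,-6.0,0,0,0,0.35,2.0,12.8,-6.0,0,0,0,0.35,2.0,12.8,-6.0,0,0,0,0.35,2.0,12.8,-6.0,0,0,0,0.35,2.0,12.8,-6.0,0,0,0]
}}

```text
time: 14.8
tcp_pos: [507.1, 126.0, 94.4]
orientation: [0.702, 0.085, 0.702, -0.085]
contact_force: [0.1, -1.3, 0.2]
grip_width: 33.4
```

```bash
cat > vw.py <<'E'
import sys
from nav import *
# name sx sy w h k  / top
n=sys.argv[1];c=sys.argv[2];x,y,w,h,k=map(int,sys.argv[3:8])
shot(c,n);im=cv2.imread(f'pics/{n}.png')[y:y+h,x:x+w]
cv2.imwrite(f'pics/{n}z.png',cv2.resize(im,None,fx=k,fy=k,interpolation=cv2.INTER_CUBIC))
E
python3 - <<'E'
from nav import *
print(cur()[1])
rows([(507,127,15,-104)],.35)
E
python3 vw.py top10 top 370 160 120 100 6;python3 vw.py scene10 scene 120 120 280 150 2
```

```text
[507.08921287 125.98192155  94.43923735]
0.35, 7.94, 0.09, -0.04, 0.005, 0.001, -0.0,
```

View pics/top10z.png

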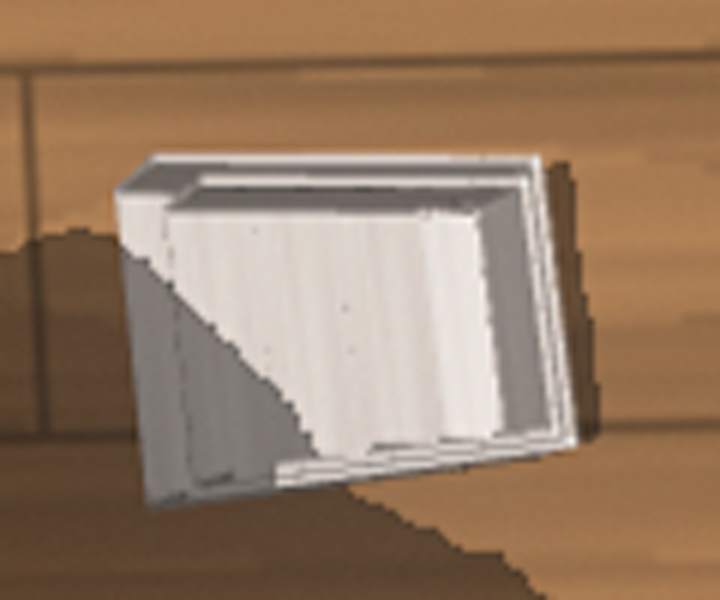

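View pics/scene10z.png

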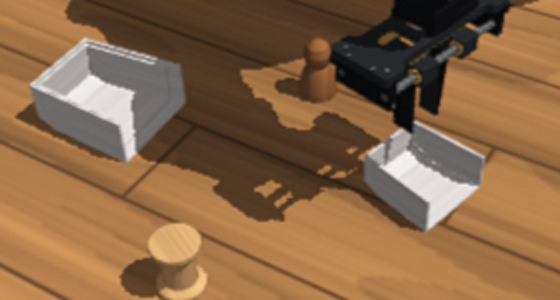

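{"op": "jog_arm", "data": {
  "series": [0.35,2.5,0.1,0,0,0,0,0.35,5,0.1,0,0,0,0,0.35,6.8,0.1,0,0,0,0,0.35,7.9,0.1,0,0,0,0,0.35,7.9,0.1,0,0,0,0]
}}

```text
time: 15.4
tcp_pos: [507.2, 125.2, 13.9]
orientation: [0.701, 0.086, 0.702, -0.086]
contact_force: [0.2, -0.2, 0.0]
grip_width: 32.8
```

```bash
python3 - <<'E'
from nav import *
print(cur()[1],cur()[0]['contact_force'])
E
python3 vw.py scene11 scene 270 150 120 100 6;python3 vw.py top11 top 200 200 120 100 6
```

```text
[507.18306581 125.23374473  13.8794322 ] [ 0.19446697 -0.1741715   0.02309033]
```

View pics/scene11z.png

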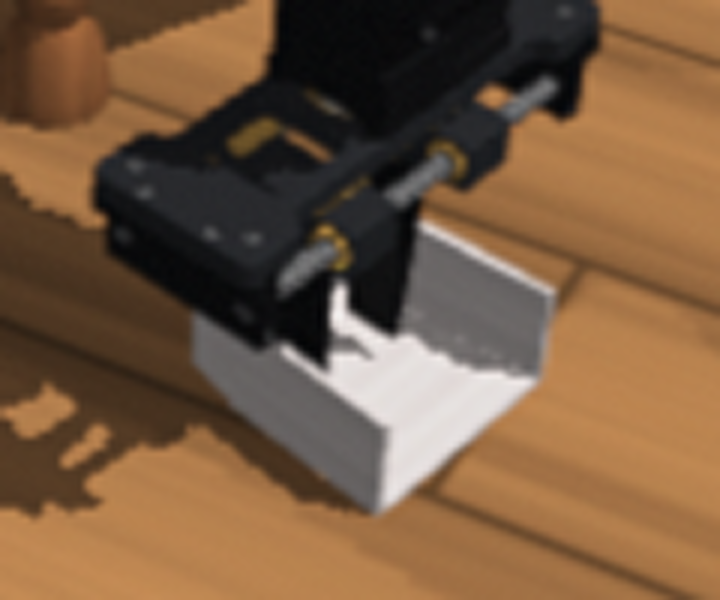

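View pics/top11z.png

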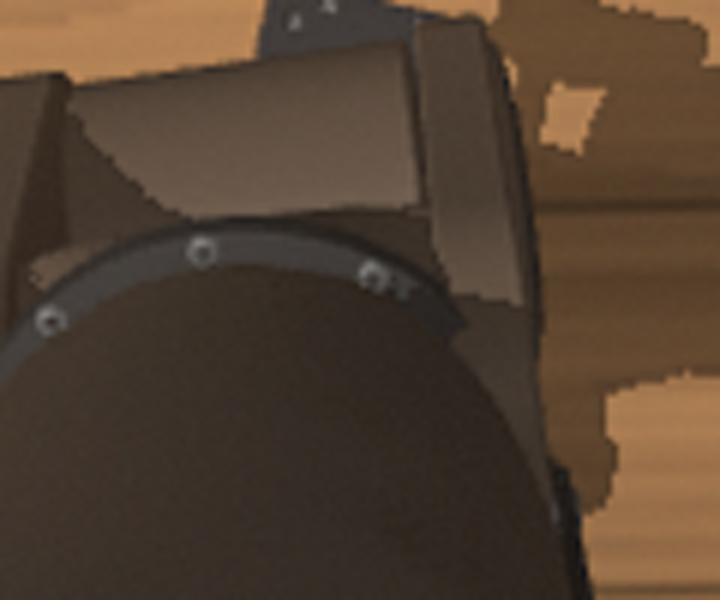

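```bash
cat >> path.py <<'E'
WS=[(512,155,-103.7),(507.5,135,-103.7),(505,115,-95),(512,80,-74),(540,10,-67),(564,-45,-71),(574,-85,-86),(575,-105,-87.6),(579,-200,-87.6),(581.2,-246.5,-87.6),(581.8,-260,-87.6)]
E
cat > ps.py <<'E'
import sys
from path import *
plan(WS,33,float(sys.argv[2]),.46,float(sys.argv[1]))
E
python3 ps.py 9 15
```

```text
tcp [507.7 125.7  15.2] F [ 0.1  0.3 -0.2] w 33.3 off-path 4.5 s 0.0 / 432.8 t 15.5
[503.   78.9 -93.2]
0.46, 0.02, -1.27, -0.35, -0.004, 0.0, -0.0,
0.46, 0.02, -2.16, -0.28, -0.004, 0.0, -0.0,
0.46, 0.02, -3.03, -0.05, -0.027, 0.0, -0.0,
0.46, 0.02, -3.88, 0.29, -0.106, 0.0, -0.0,
0.46, 0.02, -4.66, 0.66, -0.187, 0.0, -0.0,
```

{"op": "jog_arm", "data": {
  "series": [0.46,0,-0.6,-0.1,0,0,0,0.46,0,-1.4,-0.2,0,0,0,0.46,0,-2.4,-0.2,0,0,0,0.46,0,-3.3,0,-0.06,0,0,0.46,0,-4.2,0.4,-0.13,0,0]
}}

```text
time: 16.0
tcp_pos: [500.7, 83.6, 15.1]
orientation: [0.706, 0.039, 0.706, -0.039]
contact_force: [-0.7, 0.5, 0.2]
grip_width: 43.8
```

```bash
python3 ps.py 10 15; python3 vw.py scene12 scene 230 130 160 130 5
```

```text
tcp [500.7  83.6  15.1] F [-0.7  0.5  0.2] w 43.8 off-path 1.1 s 39.6 / 432.8 t 16.0
[525.3  39.9 -72.5]
0.46, 0.01, -0.85, 0.48, -0.101, 0.0, -0.0,
0.46, 0.01, -1.65, 1.07, -0.216, 0.0, -0.0,
0.46, 0.01, -2.44, 1.74, -0.322, 0.0, -0.0,
0.46, 0.01, -3.24, 2.37, -0.387, 0.0, -0.0,
0.46, 0.01, -4.07, 2.92, -0.416, 0.0, -0.0,
```

View pics/scene12z.png

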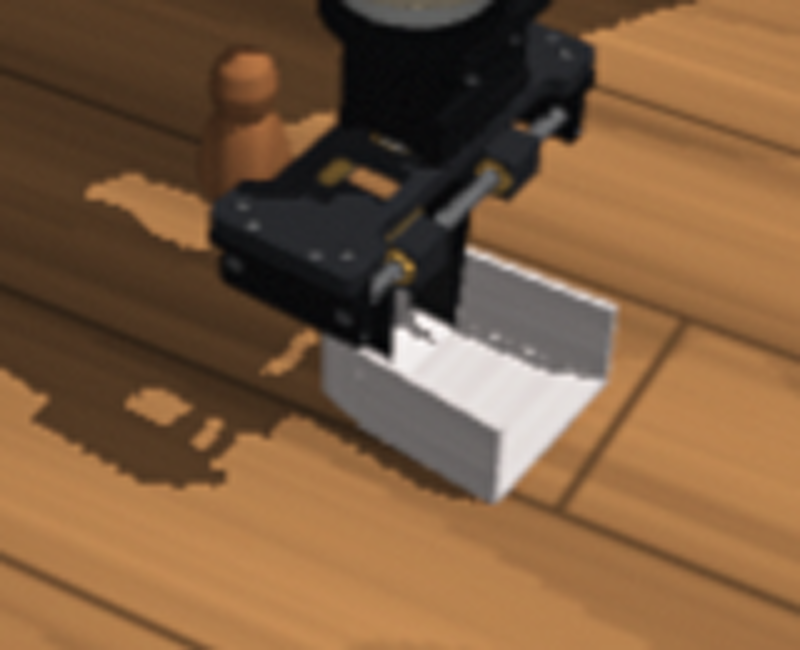

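{"op": "jog_arm", "data": {
  "series": [0.46,0,-0.8,0.4,-0.09,0,0,0.46,0,-1.6,1.0,-0.19,0,0,0.46,0,-2.4,1.6,-0.28,0,0,0.46,0,-3.2,2.3,-0.36,0,0,0.46,0,-4.1,2.9,-0.41,0,0]
}}

```text
time: 16.55
tcp_pos: [525.3, 39.9, 14.9]
orientation: [0.699, -0.105, 0.699, 0.106]
contact_force: [-0.8, 0.5, 0.0]
grip_width: 43.7
```

```bash
python3 ps.py 10 15
```

```text
tcp [525.3  39.9  14.9] F [-0.8  0.5  0. ] w 43.7 off-path 0.0 s 89.6 / 432.8 t 16.55
[546.5  -5.4 -67.4]
0.46, -0.01, -0.99, 0.15, -0.032, 0.0, -0.0,
0.46, -0.01, -1.98, 0.3, -0.054, 0.0, -0.0,
0.46, -0.01, -2.97, 0.44, -0.072, 0.0, -0.0,
0.46, -0.01, -3.96, 0.56, -0.086, 0.0, -0.0,
0.46, -0.01, -4.95, 0.68, -0.096, 0.0, -0.0,
```

{"op": "jog_arm", "data": {
  "series": [0.46,0,-1.0,0.1,-0.03,0,0,0.46,0,-2.0,0.3,-0.05,0,0,0.46,0,-3.0,0.4,-0.07,0,0,0.46,0,-4.0,0.6,-0.09,0,0,0.46,0,-5.0,0.7,-0.1,0,0]
}}

```text
time: 17.05
tcp_pos: [546.7, -5.8, 14.9]
orientation: [0.693, -0.139, 0.693, 0.14]
contact_force: [-1.0, 1.2, 0.4]
grip_width: 43.6
```

```bash
python3 ps.py 10 15
```

```text
tcp [546.7  -5.8  14.9] F [-1.   1.2  0.4] w 43.6 off-path 0.1 s 140.1 / 432.8 t 17.05
[568.  -51.8 -68.4]
0.46, -0.01, -1.0, 0.01, -0.003, 0.0, -0.0,
0.46, -0.01, -2.0, 0.02, -0.004, 0.0, -0.0,
0.46, -0.01, -3.01, 0.07, 0.0, 0.0, -0.0,
0.46, -0.01, -4.04, 0.14, 0.009, 0.0, -0.0,
0.46, -0.01, -5.06, 0.19, 0.021, 0.0, -0.0,
```

{"op": "jog_arm", "data": {
  "series": [0.46,0,-1.0,0,0,0,0,0.46,0,-2.0,0,0,0,0,0.46,0,-3.0,0.1,0,0,0,0.46,0,-4.0,0.1,0.01,0,0,0.46,0,-5.1,0.2,0.02,0,0]
}}

```text
time: 17.55
tcp_pos: [568.6, -52.2, 14.7]
orientation: [0.695, -0.132, 0.695, 0.133]
contact_force: [-0.3, 2.3, 1.4]
grip_width: 43.7
```

```bash
python3 ps.py 8 15
```

```text
tcp [568.6 -52.2  14.7] F [-0.3  2.3  1.4] w 43.7 off-path 0.4 s 190.6 / 432.8 t 17.55
[575.6 -90.7 -75.6]
0.46, -0.03, -0.8, -0.04, 0.013, -0.0, -0.0,
0.46, -0.03, -1.59, -0.11, 0.027, -0.0, -0.0,
0.46, -0.03, -2.35, -0.27, 0.043, -0.0, -0.0,
0.46, -0.03, -3.09, -0.51, 0.071, -0.0, -0.0,
0.46, -0.03, -3.84, -0.77, 0.126, -0.0, -0.0,
```

{"op": "jog_arm", "data": {
  "series": [0.46,0,-0.8,0,0.01,0,0,0.46,0,-1.6,-0.1,0.03,0,0,0.46,0,-2.4,-0.3,0.06,0,0,0.46,0,-3.1,-0.5,0.1,0,0,0.46,0,-3.8,-0.8,0.15,0,0]
}}

```text
time: 18.05
tcp_pos: [574.9, -90.3, 14.7]
orientation: [0.703, -0.079, 0.703, 0.079]
contact_force: [-0.3, 0.1, 0.8]
grip_width: 43.8
```

```bash
python3 ps.py 7 15
```

```text
tcp [574.9 -90.3  14.7] F [-0.3  0.1  0.8] w 43.8 off-path 0.6 s 230.1 / 432.8 t 18.05
[ 576.3 -125.4  -86.9]
0.46, -0.03, -0.7, -0.07, 0.026, 0.0, -0.0,
0.46, -0.03, -1.4, -0.2, 0.083, 0.0, -0.0,
0.46, -0.03, -2.09, -0.34, 0.129, 0.0, -0.0,
0.46, -0.03, -2.77, -0.49, 0.156, 0.0, -0.0,
0.46, -0.03, -3.46, -0.65, 0.17, 0.0, -0.0,
```

{"op": "jog_arm", "data": {
  "series": [0.46,0,-0.7,-0.1,0.04,0,0,0.46,0,-1.4,-0.2,0.09,0,0,0.46,0,-2.1,-0.3,0.13,0,0,0.46,0,-2.8,-0.5,0.16,0,0,0.46,-0.1,-3.4,-0.6,0.18,0,0]
}}

```text
time: 18.55
tcp_pos: [576.6, -124.8, 15.6]
orientation: [0.707, -0.016, 0.707, 0.016]
contact_force: [0.1, 0.6, 0.3]
grip_width: 44.0
```

```bash
python3 ps.py 3 16; python3 vw.py scene13 scene 120 120 160 110 5;python3 vw.py top13 top 320 160 160 110 5
```

```text
tcp [ 576.6 -124.8   15.6] F [0.1 0.6 0.3] w 44.0 off-path 0.2 s 264.5 / 432.8 t 18.55
[ 576.4 -139.8  -87.6]
0.46, -0.04, -0.3, -0.04, -0.005, -0.0, -0.0,
0.46, -0.04, -0.6, -0.05, -0.0, -0.0, -0.0,
0.46, -0.04, -0.9, -0.06, 0.003, -0.0, -0.0,
0.46, -0.04, -1.2, -0.08, 0.004, -0.0, -0.0,
0.46, -0.04, -1.5, -0.09, 0.004, -0.0, -0.0,
```

View pics/scene13z.png

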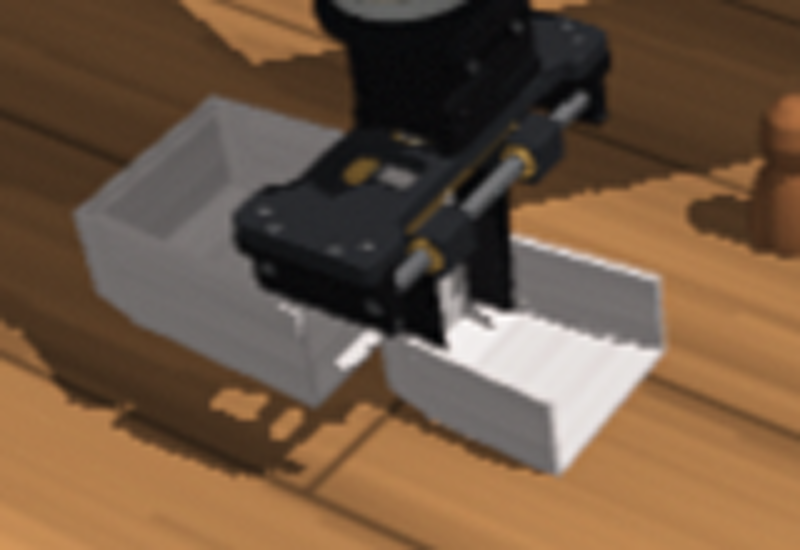

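View pics/top13z.png

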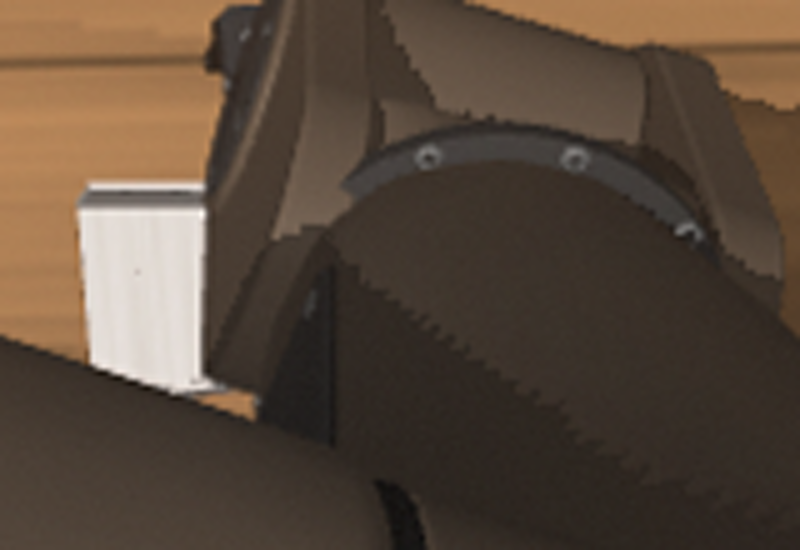

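Run:
```python
from fit import *
np.set_printoptions(precision=2,suppress=True)
t=dict(np.load('pics/top13.npz'));s=dict(np.load('pics/scene13.npz'))
p,r=fit('S',[(s,n,u-.4,v-.4) for n,u,v in [('m-t',251.8,175.2),('m-b',252,190),('m+t',230.6,200.8),('m+b',231.4,214.8)]],[573,-90,-1.53]);print('scene',p,np.degrees(p[2]),r, 'axis',580.4-.0419*(p[1]+232))
def f(yaw):
    from scipy.optimize import least_squares
    c,s_=np.cos(yaw),np.sin(yaw);R=np.array([[c,-s_,0],[s_,c,0],[0,0,1]])
    g=lambda q:np.concatenate([proj(t,R@corner('S',n)+[q[0],q[1],0])-[u-.4,v-.4] for n,u,v in [('m+t',337.6,196.6),('m+b',335.6,201.4)]])
    r=least_squares(g,[573,-90]);return r.x,r.fun
print('top',f(-1.53),'axis',577-.0419*(-92+232.7))
# medium home, from top10
T=dict(np.load('pics/top10.npz'))
```

```text
scene [576.12 -93.76  -1.5 ] -85.99579927948878 [[-0.3  -0.33]
 [ 0.6  -0.35]
 [-0.65 -0.05]
 [ 0.38  0.79]] axis 574.6075727528056
top (array([570.05, -93.69]), array([ 0.17,  0.47, -0.18, -0.5 ])) axis 571.10467
```

{"op": "jog_arm", "data": {
  "series": [0.46,0,-0.4,0,0,0,0,0.46,0,-0.8,0,0,0,0,0.46,0,-1.2,0,0,0,0,0.46,0,-1.6,0,0,0,0,0.46,0,-2.0,0,0,0,0]
}}

```text
time: 19.15
tcp_pos: [577.7, -144.5, 15.7]
orientation: [0.707, -0.017, 0.707, 0.017]
contact_force: [-0.7, 1.2, 0.1]
grip_width: 43.8
```

{"op": "jog_arm", "data": {
  "series": [0.46,0,-0.3,0,0,0,0,0.46,0,-0.6,0,0,0,0,0.46,0,-0.9,0,0,0,0,0.46,0,-1.2,0,0,0,0,0.46,0,-1.5,0,0,0,0]
}}

```text
time: 19.65
tcp_pos: [578.4, -159.4, 15.7]
orientation: [0.707, -0.017, 0.707, 0.017]
contact_force: [-0.1, 1.4, -0.9]
grip_width: 43.8
```

{"op": "jog_arm", "data": {
  "series": [0.46,0,-0.2,0,0,0,0,0.46,0,-0.4,0,0,0,0,0.46,0,-0.6,0,0,0,0,0.46,0,-0.8,0,0,0,0,0.46,0,-1.0,0,0,0,0]
}}

```text
time: 20.15
tcp_pos: [578.9, -169.1, 15.7]
orientation: [0.707, -0.017, 0.707, 0.017]
contact_force: [0.0, 1.4, 0.8]
grip_width: 43.8
```

```bash
python3 ps.py 2 17; python3 vw.py scene14 scene 120 120 160 110 5
```

```text
tcp [ 578.9 -169.1   15.7] F [0.  1.4 0.8] w 43.8 off-path 1.7 s 308.9 / 432.8 t 20.15
[ 577.6 -179.2  -87.6]
0.46, -0.13, -0.2, -0.17, 0.006, -0.0, -0.0,
0.46, -0.13, -0.4, -0.17, 0.006, -0.0, -0.0,
0.46, -0.13, -0.6, -0.17, 0.006, -0.0, -0.0,
0.46, -0.13, -0.8, -0.17, 0.006, -0.0, -0.0,
0.46, -0.13, -1.0, -0.17, 0.006, -0.0, -0.0,
```

View pics/scene14z.png

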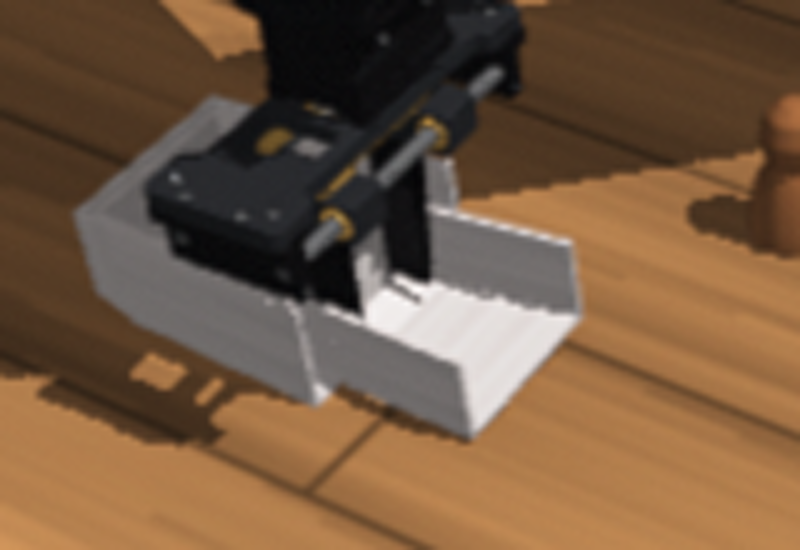

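{"op": "jog_arm", "data": {
  "series": [0.46,0,-0.2,0,0,0,0,0.46,-0.1,-0.4,0,0,0,0,0.46,-0.1,-0.6,0,0,0,0,0.46,-0.1,-0.8,0,0,0,0,0.46,-0.1,-1.0,0,0,0,0]
}}

```text
time: 20.7
tcp_pos: [579.4, -179.4, 16.7]
orientation: [0.707, -0.017, 0.707, 0.017]
contact_force: [0.0, 1.8, 0.2]
grip_width: 44.0
```

{"op": "jog_arm", "data": {
  "series": [0.46,0,-0.2,0,0,0,0,0.46,0,-0.4,0,0,0,0,0.46,0,-0.6,0,0,0,0,0.46,-0.1,-0.8,0,0,0,0,0.46,-0.1,-1.0,0,0,0,0]
}}

```text
time: 21.2
tcp_pos: [579.9, -189.2, 17.8]
orientation: [0.707, -0.017, 0.707, 0.017]
contact_force: [-0.3, 0.9, 0.1]
grip_width: 43.7
```

{"op": "jog_arm", "data": {
  "series": [0.46,0,-0.2,0,0,0,0,0.46,0,-0.4,0,0,0,0,0.46,0,-0.6,0,0,0,0,0.46,0,-0.8,0,0,0,0,0.46,0,-1.0,0,0,0,0]
}}

```text
time: 21.7
tcp_pos: [580.3, -199.3, 17.6]
orientation: [0.707, -0.017, 0.707, 0.017]
contact_force: [0.7, 1.2, -0.8]
grip_width: 44.1
```

{"op": "jog_arm", "data": {
  "series": [0.46,0,-0.2,0,0,0,0,0.46,0,-0.4,0,0,0,0,0.46,0,-0.6,0,0,0,0,0.46,0,-0.8,0,0,0,0,0.46,0,-1.0,0,0,0,0]
}}

```text
time: 22.2
tcp_pos: [580.8, -209.2, 17.7]
orientation: [0.707, -0.017, 0.707, 0.017]
contact_force: [0.7, 1.3, -0.7]
grip_width: 43.7
```

```bash
python3 ps.py 2 17; python3 vw.py scene15 scene 120 120 160 110 5;python3 vw.py top15 top 360 160 130 110 6
```

```text
tcp [ 580.8 -209.2   17.7] F [ 0.7  1.3 -0.7] w 43.7 off-path 1.6 s 349.0 / 432.8 t 22.2
[ 579.7 -219.3  -87.6]
0.46, 0.07, -0.2, -0.16, 0.006, 0.0, -0.0,
0.46, 0.07, -0.4, -0.16, 0.006, 0.0, -0.0,
0.46, 0.07, -0.6, -0.16, 0.006, 0.0, -0.0,
0.46, 0.07, -0.8, -0.16, 0.006, 0.0, -0.0,
0.46, 0.07, -1.0, -0.16, 0.006, 0.0, -0.0,
```

View pics/scene15z.png

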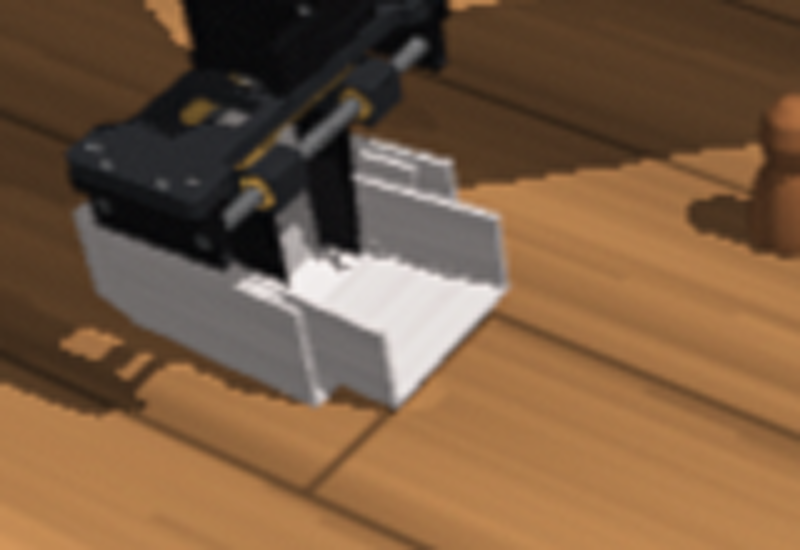

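{"op": "jog_arm", "data": {
  "series": [0.46,0,-0.3,0,0,0,0,0.46,0,-0.6,0,0,0,0,0.46,0,-0.9,-0.1,0,0,0,0.46,0,-1.2,-0.1,0,0,0,0.46,0,-1.5,-0.1,0,0,0]
}}

```text
time: 22.8
tcp_pos: [580.5, -224.4, 17.7]
orientation: [0.707, -0.017, 0.707, 0.017]
contact_force: [-0.0, 2.2, 0.6]
grip_width: 43.4
```

{"op": "jog_arm", "data": {
  "series": [0.46,0,-0.3,0,0,0,0,0.46,0,-0.6,0,0,0,0,0.46,0,-0.9,0,0,0,0,0.46,0,-1.2,0,0,0,0,0.46,0,-1.5,0,0,0,0]
}}

```text
time: 23.3
tcp_pos: [581.3, -239.3, 17.7]
orientation: [0.707, -0.017, 0.707, 0.017]
contact_force: [-0.0, 1.4, 0.7]
grip_width: 43.5
```

{"op": "jog_arm", "data": {
  "series": [0.46,0,-0.3,0,0,0,0,0.46,0,-0.6,0,0,0,0,0.46,0,-0.9,0,0,0,0,0.46,0,-1.2,0,0,0,0,0.46,0,-1.5,0,0,0,0]
}}

```text
time: 23.8
tcp_pos: [582.0, -254.3, 17.7]
orientation: [0.707, -0.017, 0.707, 0.017]
contact_force: [-0.3, 0.9, 0.7]
grip_width: 43.5
```

{"op": "jog_arm", "data": {
  "series": [0.46,0,-0.2,0,0,0,0,0.46,0,-0.4,0,0,0,0,0.46,0,-0.6,0,0,0,0,0.46,0,-0.8,0,0,0,0,0.46,0,-1.0,0,0,0,0]
}}

```text
time: 24.3
tcp_pos: [582.5, -264.2, 17.6]
orientation: [0.707, -0.017, 0.707, 0.017]
contact_force: [-0.1, 1.3, -0.0]
grip_width: 43.6
```

{"op": "jog_arm", "data": {
  "series": [0.46,0,-0.2,0,0,0,0,0.46,0,-0.4,0,0,0,0,0.46,0,-0.6,0,0,0,0,0.46,0,-0.8,0,0,0,0,0.46,0,-1.0,0,0,0,0]
}}

```text
time: 24.8
tcp_pos: [583.0, -274.2, 17.7]
orientation: [0.707, -0.017, 0.707, 0.017]
contact_force: [-0.2, 0.4, 0.1]
grip_width: 43.7
```

{"op": "jog_arm", "data": {
  "series": [0.46,0,-0.1,0,0,0,0,0.46,0,-0.2,0,0,0,0,0.46,0,-0.3,0,0,0,0]
}}

```text
time: 25.1
tcp_pos: [583.1, -277.1, 17.7]
orientation: [0.707, -0.017, 0.707, 0.017]
contact_force: [-0.5, 0.6, 0.5]
grip_width: 43.8
```

{"op": "jog_arm", "data": {
  "series": [0.46,0,-0.1,0,0,0,0,0.46,0,-0.2,0,0,0,0]
}}

```text
time: 25.3
tcp_pos: [583.1, -277.9, 17.7]
orientation: [0.707, -0.016, 0.707, 0.017]
contact_force: [1.9, 12.8, 2.9]
grip_width: 43.7
```

{"op": "jog_arm", "data": {
  "series": [0.46,0,-0.1,0,0,0,0,0.46,0,-0.2,0,0,0,0]
}}

```text
time: 25.5
tcp_pos: [583.0, -278.0, 17.6]
orientation: [0.706, -0.015, 0.707, 0.018]
contact_force: [2.7, 23.8, 8.2]
grip_width: 43.9
```

{"op": "jog_arm", "data": {
  "series": [0.43,0,0.8,0,0,0,0,0.4,-0.1,2.2,0,0,0,0,0.4,-1.5,2.6,0,0,0,0,0.4,-5.5,2.6,0,0,0,0,0.4,-10,2.6,0,0,0,0]
}}

```text
time: 26.0
tcp_pos: [581.6, -254.5, 118.8]
orientation: [0.706, -0.017, 0.708, 0.017]
contact_force: [-0.2, -0.7, 0.3]
grip_width: 38.4
```

{"op": "jog_arm", "data": {
  "series": [0.4,-5,10,0,0,0,0,0.4,-5,20,0,0,0,0,0.4,-5,24,0,0,0,0,0.4,-5,24,0,0,0,0,0.4,-5,24,0,0,0,0]
}}

```text
time: 26.5
tcp_pos: [570.1, -13.4, 169.3]
orientation: [0.707, -0.017, 0.706, 0.017]
contact_force: [1.1, -0.5, -0.2]
grip_width: 38.2
```

{"op": "jog_arm", "data": {
  "series": [0.4,0,15,0,0,0,0,0.4,0,15,0,0,0,0,0.4,0,15,0,0,0,0,0.4,0,15,0,0,0,0,0.4,0,15,0,0,0,0]
}}

```text
time: 27.0
tcp_pos: [563.1, 135.5, 168.6]
orientation: [0.707, -0.018, 0.707, 0.018]
contact_force: [0.1, -0.4, 0.4]
grip_width: 38.1
```

```bash
python3 vw.py scene16 scene 120 130 110 80 7;python3 vw.py top16 top 370 170 120 90 6
```

```text
(no output)
```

View pics/scene16z.png

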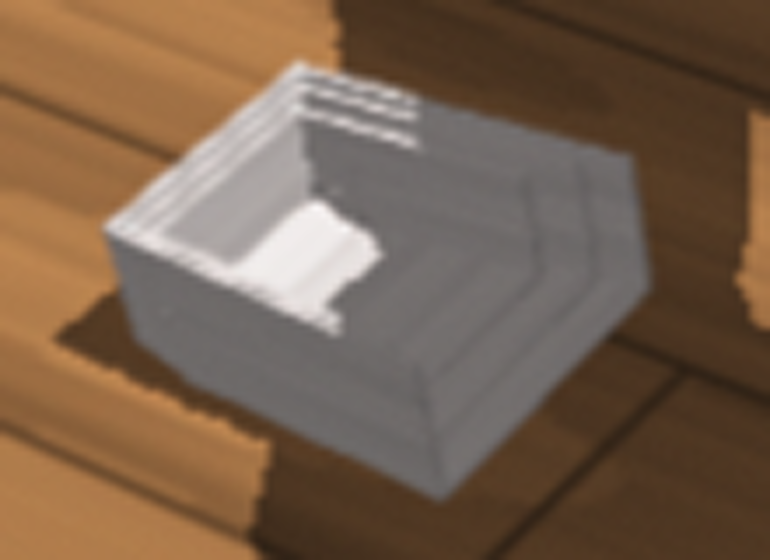

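View pics/top16z.png

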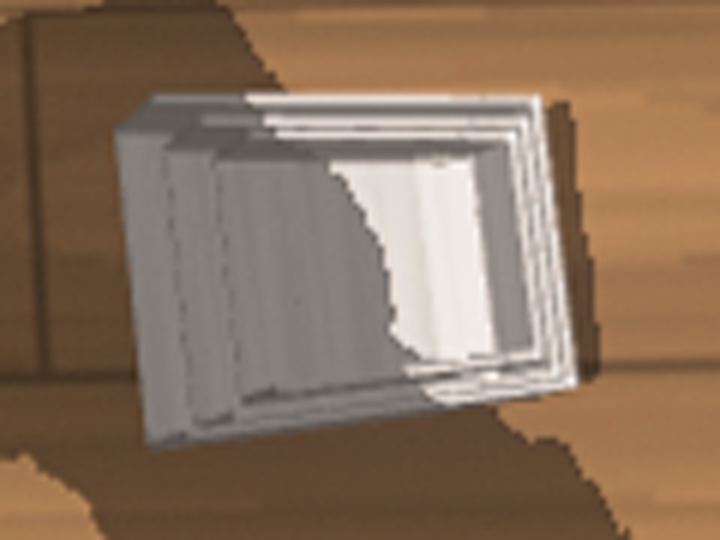

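View pics/scene16.png

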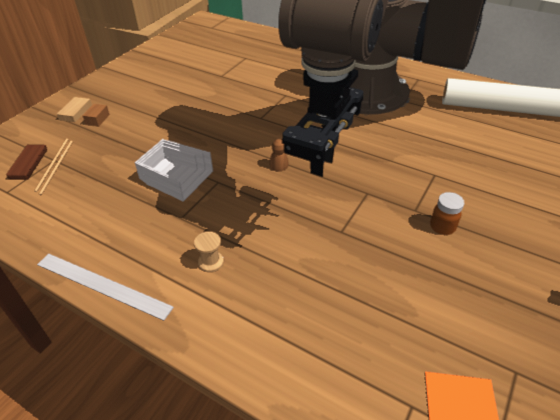

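Run:
```python
from h import *
a=cv2.imread('pics/scene0.png').astype(int);b=cv2.imread('pics/scene16.png').astype(int)
for n,(x,y,w,h) in dict(jar=(434,192,30,40),spool=(192,232,32,38),fig=(272,140,14,30),large=(150,180,30,15)).items():
    print(n,np.abs(a-b)[y:y+h,x:x+w].mean().round(1))
o=monitor.get_obs();print(o['time'],o['dq'].round(3),o['contact_force'])
print(ticket.finish_job())
```

```text
jar 11.0
spool 11.8
fig 13.2
large 10.8
27.1 [-0.018  0.005 -0.001  0.003 -0.002  0.002] [-0.08737802 -0.05147933 -0.74618448]
the job is handed in; nothing more can be done
None
```

The nest is put away and the job was handed in at about 27 s of the 67 s allowed. I can't see a verdict, because the hand-in reports none.

- **Medium tray:** I steered it around the small tray, then slid it slowly into the large one. It hit a hard stop at 29 N with the TCP at y = −281 mm; I had predicted about −282 mm.
- **Small tray:** only after that, I slid it into the medium one in the same way. It stopped at 24 N with the TCP at y = −278 mm, as predicted.
- **Nest:** the last top and scene pictures show all three back walls against each other, the trays lying flat and the mouths stepped evenly. The arm was clear of everything.
- **Bystanders:** the jar, spool and figure stand at their starting pixels in the scene view.

**Checks that fell short:**
- The two cameras disagreed by about 4 mm in x, so I set alignment relative to the large tray and let the wall taper and finger play take up the rest.
- The last picture-difference check on the bystanders told me nothing. The bolted-down large tray changed as much (about 11) as they did (11–13), probably from the arm's shadow, so that they were not moved rests on my reading of the pictures.

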